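Change over the bottle rocker and arm its guarded drive switch

TASK

Change over the bottle rocker: stand the finished bottles that are in its cradle upright in the small steel tray, hang the cradle in the rocker, lowering it gently so that both axle ends bottom evenly in their two slots, and stand each fresh capped bottle from the bench upright in a cell of its own. Only once all that is done, lift the clear guard on the drive housing, flip the toggle under it to the back (ON), and close the guard again. Leave the other glassware and things on the bench where they are.

Things in the scene. Friction and masses are not known exactly. Their poses are not given: they have to be found in the camera images.
- rocker: The bottle rocker, a fixed white and grey machine on a 130 x 396 mm base 30 mm high. Origin on the bench midway between its two bearings; x from front to back, y from the drive bearing (y -141) to the idler bearing (y +141), z up. The drive housing, 110 x 76 mm, top 110 mm above the bench, stands at y -152 to -228 and carries the switch on top; a thin plate closes the idler bearing at y +152.
- seat_drive (a point): Where the middle of an axle end lies when fully home in the drive bearing's slot, 96 mm above the bench. The slot is open at the top, 10.5 mm wide in the rocker's x, its bottom 7 mm below this point; flared lips up to 20 mm above this point widen it to about 30 mm. The bearing is 18 mm thick along y. Axes as the rocker's.
- seat_idler (a point): The same for the idler bearing, 282 mm along the rocker's y from seat_drive. Either axle end of the cradle fits either bearing.
- cradle_handle (a point): Middle of the cradle's black central grip block, 20 x 30 x 22 mm (x, y, z), on a post, 64 mm above the cradle's underside; 104 mm above the bench when the cradle is hung. Axes: x across, y along the axle, z up. The cradle is a 0.38 kg aluminium trough, 56 x 252 mm, standing level at the start. Four open cells 48 mm square: centres at y -98, -46, +46, +98 mm, floor 60 mm below this point, cell walls 16 mm above that floor.
- cradle_end_a (a point): Middle of the cradle's axle stub at its -y end, 141 mm from the middle, 8 mm below the handle point, 56 mm above the cradle's underside. The stub is a flat-sided tongue, 8 mm wide (x) and 14 mm tall, standing 22 mm out of an end plate 66 mm tall; the load hangs below the axle; the cradle is 296 mm long over the stubs.
- cradle_end_b (a point): The same at its +y end.
- guard (a joint): Angle (rad) of the clear box-shaped guard over the toggle: 0 closed, 1.75 fully open. It is hinged at its back edge and its front swings up and back. It falls shut below about 1.0 rad and falls open and stays open above that; light (under 0.5 N at the tab).
- guard_tab (a point): Middle of the grey finger tab at the front of the guard, a plate 28 mm long (front to back), 10 mm thick in the rocker's y, 17 mm tall; 26.5 mm above the housing's top when closed. The clear guard itself is 60 x 46 x 35 mm.
- guard_hinge (a point): A point on the guard's hinge line, level with the tab's middle in y; the hinge line runs along the rocker's y, 6 mm above the housing's top. Closed, the tab's middle is 74.5 mm in front of (-x) and 20.5 mm above it.
- toggle (a joint): Angle (rad) of the bat toggle: 0 = OFF, leaning to the front (the rocker's -x); 0.70 = ON, leaning to the back. Stays where it is left (moves at about 1.5 N at the tip).
- toggle_tip (a point): Middle of the toggle's 10 mm round tip, about 26 mm above the housing's top; it moves about 17 mm from front to back.
- tray_in (a point): Middle of the inner floor of the small fixed steel tray for finished bottles, 110 x 170 mm (x, y) outside, walls 3 mm thick and about 20 mm above this floor. x along its short side, y along its long side.
- bottle4_center (a point): Middle of a finished bottle, the same size and shape as bottle0; it starts in the cradle, in the cell at the cradle's y -46 mm. This point is 29 mm above its foot.
- bottle5_center (a point): Middle of a finished bottle, the same size and shape as bottle0; it starts in the cradle, in the cell at the cradle's y +98 mm. This point is 29 mm above its foot.
- bottle0_center (a point): Middle of a fresh culture bottle, which starts on the bench: squat, 42 mm across and 58 mm tall, straight-sided glass with a metal screw cap of the same width, about 90 g, bottom-heavy; this point is 29 mm above its foot. Of the four fresh bottles only 2 to 4 are there at a start.
- bottle1_center (a point): Middle of a fresh culture bottle, which starts on the bench: squat, 42 mm across and 58 mm tall, straight-sided glass with a metal screw cap of the same width, about 90 g, bottom-heavy; this point is 29 mm above its foot. As bottle0; may be absent.
- bottle2_center (a point): Middle of a fresh culture bottle, which starts on the bench: squat, 42 mm across and 58 mm tall, straight-sided glass with a metal screw cap of the same width, about 90 g, bottom-heavy; this point is 29 mm above its foot. As bottle0; may be absent.
- bottle3_center (a point): Middle of a fresh culture bottle, which starts on the bench: squat, 42 mm across and 58 mm tall, straight-sided glass with a metal screw cap of the same width, about 90 g, bottom-heavy; this point is 29 mm above its foot. As bottle0; may be absent.
- dishes_a: To be left alone: stack of three glass culture dishes, 92 mm across, 51 mm tall. Origin at its underside's middle.
- dishes_b: To be left alone: single small glass culture dish, 60 mm across, 17 mm tall. Origin at its underside's middle.
- rack_b: To be left alone: white tube rack with plugged tubes, 60 x 130 mm, 140 mm tall. Origin at its underside's middle.
- burner: To be left alone: glass spirit burner, 72 mm across, 86 mm tall. Origin at its underside's middle.
- marker: To be left alone: marker pen, 125 mm long, 12 mm thick, lying down. Origin at its underside's middle.
Things that resemble listed ones, but are neither listed nor needed, are in the scene too. Leave any green or purple look-alike of the part that bears bottle4_center alone.

How it is judged (in metres and radians):
On the way, in this order (a step that is already met when the one before it is completed fails the run):
1. the finished bottles stand in the tray, the cradle is hung with both axle ends home, and every fresh bottle present stands in a cell (((horizontal distance between cradle_end_a and seat_drive below 0.009 m and x of cradle_end_a in the frame of seat_drive between -0.004 and 0.004 m and z of cradle_end_a in the frame of seat_drive between -0.003 and 0.002 m and horizontal distance between cradle_end_b and seat_idler below 0.009 m and x of cradle_end_b in the frame of seat_idler between -0.004 and 0.004 m and z of cradle_end_b in the frame of seat_idler between -0.003 and 0.002 m) or (horizontal distance between cradle_end_b and seat_drive below 0.009 m and x of cradle_end_b in the frame of seat_drive between -0.004 and 0.004 m and z of cradle_end_b in the frame of seat_drive between -0.003 and 0.002 m and horizontal distance between cradle_end_a and seat_idler below 0.009 m and x of cradle_end_a in the frame of seat_idler between -0.004 and 0.004 m and z of cradle_end_a in the frame of seat_idler between -0.003 and 0.002 m)) and x of bottle0_center in the frame of cradle_handle between -0.008 and 0.008 m and y of bottle0_center in the frame of cradle_handle between -0.112 and 0.112 m and z of bottle0_center in the frame of cradle_handle between -0.036 and -0.0265 m and angle between each of bottle0_center, bottle1_center, bottle2_center, bottle3_center, bottle4_center, bottle5_center's own z axis and vertical below 0.15 rad and x of bottle1_center in the frame of cradle_handle between -0.008 and 0.008 m and y of bottle1_center in the frame of cradle_handle between -0.112 and 0.112 m and z of bottle1_center in the frame of cradle_handle between -0.036 and -0.0265 m and x of bottle2_center in the frame of cradle_handle between -0.008 and 0.008 m and y of bottle2_center in the frame of cradle_handle between -0.112 and 0.112 m and z of bottle2_center in the frame of cradle_handle between -0.036 and -0.0265 m and x of bottle3_center in the frame of cradle_handle between -0.008 and 0.008 m and y of bottle3_center in the frame of cradle_handle between -0.112 and 0.112 m and z of bottle3_center in the frame of cradle_handle between -0.036 and -0.0265 m and x of bottle4_center in the frame of tray_in between -0.045 and 0.045 m and y of bottle4_center in the frame of tray_in between -0.075 and 0.075 m and z of bottle4_center in the frame of tray_in between 0.024 and 0.034 m and x of bottle5_center in the frame of tray_in between -0.045 and 0.045 m and y of bottle5_center in the frame of tray_in between -0.075 and 0.075 m and z of bottle5_center in the frame of tray_in between 0.024 and 0.034 m), for 0.2 s.
2. then the guard is lifted (value of joint guard above 0.9 rad), for 0.1 s.
3. the toggle is flipped to ON under the lifted guard (value of joint toggle above 0.58 rad and value of joint guard above 0.6 rad), for 0.1 s.
At the end, for the whole second after the job is handed in: Both axle ends bottomed in their slots (within 2 mm in height), each fresh bottle upright on the floor of a cell, both finished bottles upright on the floor of the tray, all at rest, the toggle ON (above 0.58 rad) and the guard closed (below 0.08 rad) (all of step 1 and linear speed of each of cradle, bottle0, bottle1, bottle2, bottle3, bottle4, bottle5 below 0.02 m/s and value of joint toggle above 0.58 rad and value of joint guard below 0.08 rad); the robot touches nothing.
It fails at once if the cradle is dropped or forced into the rocker (over 80 N) (contact force between cradle and rocker above 80 N).
It fails at once if another thing on the bench is shifted by more than 35 mm or knocked over (distance of any of dishes_a, dishes_b, rack_b, burner, marker from where it was at the start of the episode above 0.035 m or angle between any of dishes_a, dishes_b, rack_b, burner's own z axis and vertical above 0.5 rad).
Of bottle0, bottle1, bottle2, bottle3 only 2 to 4 are there at a start; the rules pass over those that are not, and their reading is None.
At some moment in a run one of bottle0, bottle1, bottle2, bottle3, bottle4, bottle5 may be knocked a few centimetres aside while the robot is not near it.
It also fails if it takes over 210 s, if anything falls off the work surface, if the arm or the gripper's body presses on something with over 40 N, if the wrist force passes 120 N, or if a joint passes its speed limit or range.

ROBOT

A 6-joint arm with a two-finger parallel gripper is mounted at the origin on the work surface. World frame = base frame: x ahead of the robot, y to its left, z up, the work surface at z = 0. Lengths are in m, angles in degrees, forces in N, time in s.
With the tool pointing down it reaches from about 0.25 to 0.725 m from the base axis. Payload 9.7 kg.
Tool frame: the origin (TCP) lies at the very end of the fingers, on their centre line; the grasp point (between the pads) lies 19 mm behind it (bot.grip_point_offset is the z of the grasp point in the tool frame, in m); z points along the fingers, x is the direction in which the jaws open and shut, and the axes are right-handed (so a half turn about z gives the same grasp; the last joint's range is limited). The gripper opens to 85 mm and grips with 20 to 120 N. Pads are 22 mm wide; open, the fingers measure 114 mm over their backs; the gripper's body (76 mm by 85 mm) begins 54 mm behind the grasp point. The pads swing forward as they close: fully open they stand 13 mm farther back than shut.
Start: joints at [71.276, 4.979, 10.078, 95.1, 0, 90], TCP at [0.177, 0.521, 0.231] pointing down, gripper open.
Joint ranges: [-179.16, 179.16], [-48.56, 103.87], [-65.8, 70.77], [-126.05, 130.52], [-82.76, 87.17], [-180, 180]. Speed limits (degrees/s): [127.2, 127.2, 147.25, 180, 180, 180].

INTERFACE

Orientations are given as [roll, pitch, yaw] about the fixed x, y, z axes, in that order (R = Rz(yaw) Ry(pitch) Rx(roll)).
In Python, from workcell import get_obs, viewer, job_done, bot gives the robot as it stands.
- The arm moves only by the shell command python3 -m handwheel 'ROWS' [FORCE]. ROWS is JSON, a list of rows, each a list of 5 numbers: the closure, from 0 (fully open) to 1 (shut), then the shift along the world's x, y, z in m, then the turn about the world's z in degrees. A call has 1 to 5 rows; each row is the pose to reach, as a shift and turn from the pose measured when the call began; what a row does not reach only later rows make up. A row lasts 1/10 s, in which the tool goes at most 50 mm and 8.59 degrees, less where a joint would pass 70% of its speed; a pose out of reach is approached as far as the arm can. A call with a gripper value outside its range is refused whole. The fingers move at their own pace and stop on an object; FORCE is the grip in N (left out, the last holds). Time passes only in rows, so rows that repeat a pose let the fingers close. It gives the time, the measured TCP pose, the force and the opening at its end, in the units of the state.
- get_obs(): the state, without advancing time (a new reading comes with each control period).
- viewer.camera(name): name is "side" or "top"; returns a dict with "color" (384x512x3 uint8, blue, green, red), "K" (3x3 intrinsics, pixels), "origin" and "orientation" of the camera in the world. Camera axes: x right, y down, z forward; pixel columns grow to the right and rows downward; lengths in m; the calibration is good to about 2 mm. A picture is of the moment at which its call begins. There is no depth.
- job_done(): hands the job in, once; it reports no verdict.
The state is a dict: "time": time; "q": joint angles; "qd": joint speeds; "joint_efforts": joint torques, N m; "ee_pos": TCP position; "tcp_rot": TCP orientation; "wrist_force": force on the tool from outside, world axes, zero at the start; "torque": the same for the moment, N m; "opening": finger opening in m.
Only numpy, scipy, OpenCV 4.12 (cv2) and the standard library are available. Lean on these libraries where they do the work, as an engineer would, in place of code of your own. Each camera call takes 0.05 s, during which the arm holds its last target.

## Working session

There is one attempt and no reset: what is moved stays moved. The work goes in short steps, Python scripts to look and compute and a shell command to move; the robot and the scene stay as the last step left them, time stands still between calls to the robot, and variables do not carry over. Pictures are saved under pics/ and viewed, and the job is handed in when it is done.

```bash
ls; mkdir -p pics
python3 - <<'E'
from workcell import get_obs, viewer, bot
import cv2
print(get_obs())
for n in ("side","top"):
    c=viewer.camera(n); cv2.imwrite(f"pics/{n}0.png",c["color"]); print(n,c["K"],c["origin"],c["orientation"])
E
```

```text
pics
{'time': 0.0, 'q': array([ 7.12763607e+01,  5.00960825e+00,  1.00337083e+01,  9.50993047e+01,
       -1.15974516e-03,  8.99991299e+01]), 'qd': array([-0.01505606, -0.01597166, -0.03297005,  0.00763673,  0.05112693,
       -0.0422131 ]), 'joint_efforts': array([-1.08059505e-04, -5.20390105e+01,  4.64801073e+01,  1.64997380e-02,
        2.23802527e-05,  6.91977931e-06]), 'ee_pos': array([0.17648246, 0.5206695 , 0.2305907 ]), 'tcp_rot': array([1.79998841e+02, 7.52046511e-02, 7.12772307e+01]), 'wrist_force': array([-0.39453147, -0.33248082,  0.23139482]), 'torque': array([-0.02410687, -0.04841029, -0.07397837]), 'opening': 0.0854208366225894}
side [[414.5539567    0.         251.32468327]
 [  0.         414.5539567  187.38612261]
 [  0.           0.           1.        ]] [ 0.34326474 -0.81730043  0.98262349] [-136.86814959    1.05002359  -12.28946253]
top [[453.32894844   0.         264.13496745]
 [  0.         453.32894844 197.43921839]
 [  0.           0.           1.        ]] [ 0.26478188 -0.03131278  1.73527304] [-171.09832198    0.52166072  -90.56430187]
```

View pics/side0.png

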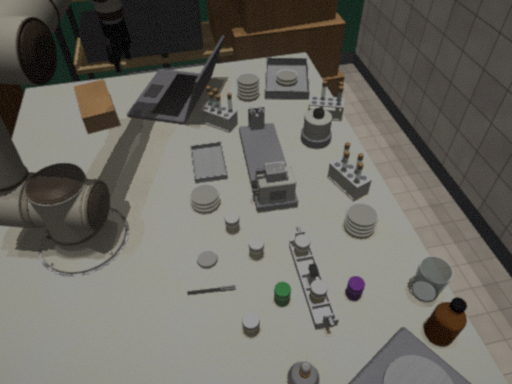

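View pics/top0.png

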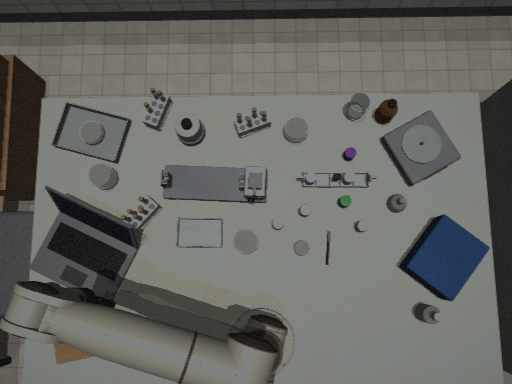

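```bash
cat > h.py <<'E'
import numpy as np, cv2, os
from scipy.spatial.transform import Rotation as R
from workcell import get_obs, viewer, bot
def cam(n,fn=None,fresh=True):
    c=viewer.camera(n)
    c["R"]=R.from_euler('xyz',c["orientation"],degrees=True).as_matrix(); c["o"]=np.array(c["origin"])
    if fn: cv2.imwrite(fn,c["color"])
    return c
def ray(c,u,v):
    d=c["R"]@np.linalg.inv(c["K"])@np.array([u,v,1.]); return d/np.linalg.norm(d)
def onz(c,u,v,z):
    d=ray(c,u,v); return c["o"]+d*(z-c["o"][2])/d[2]
def proj(c,p):
    q=c["K"]@(c["R"].T@(np.array(p)-c["o"])); return q[:2]/q[2]
def tri(c1,a,c2,b):
    d1,d2=ray(c1,*a),ray(c2,*b)
    s=np.linalg.lstsq(np.c_[d1,-d2],c2["o"]-c1["o"],rcond=None)[0]
    p1,p2=c1["o"]+s[0]*d1,c2["o"]+s[1]*d2
    return (p1+p2)/2,np.linalg.norm(p1-p2)
def crop(img,x0,y0,x1,y1,f,fn):
    im=cv2.resize(img[y0:y1,x0:x1],None,fx=f,fy=f,interpolation=cv2.INTER_CUBIC)
    im=cv2.convertScaleAbs(im,alpha=1.5)
    for u in range((x0//10+1)*10,x1,10): cv2.line(im,(int((u-x0)*f),0),(int((u-x0)*f),4 if u%50 else 12),(0,0,255),1)
    for v in range((y0//10+1)*10,y1,10): cv2.line(im,(0,int((v-y0)*f)),(4 if v%50 else 12,int((v-y0)*f)),(0,0,255),1)
    cv2.imwrite(fn,im)
E
python3 - <<'E'
from h import *
t=cv2.imread("pics/top0.png"); s=cv2.imread("pics/side0.png")
crop(t,260,140,390,250,6,"pics/t0c.png")
crop(t,150,150,280,250,6,"pics/t0r.png")
crop(s,180,90,310,190,6,"pics/s0r.png")
crop(s,180,180,350,340,4.5,"pics/s0l.png")
E
```

```text
(no output)
```

View pics/t0c.png

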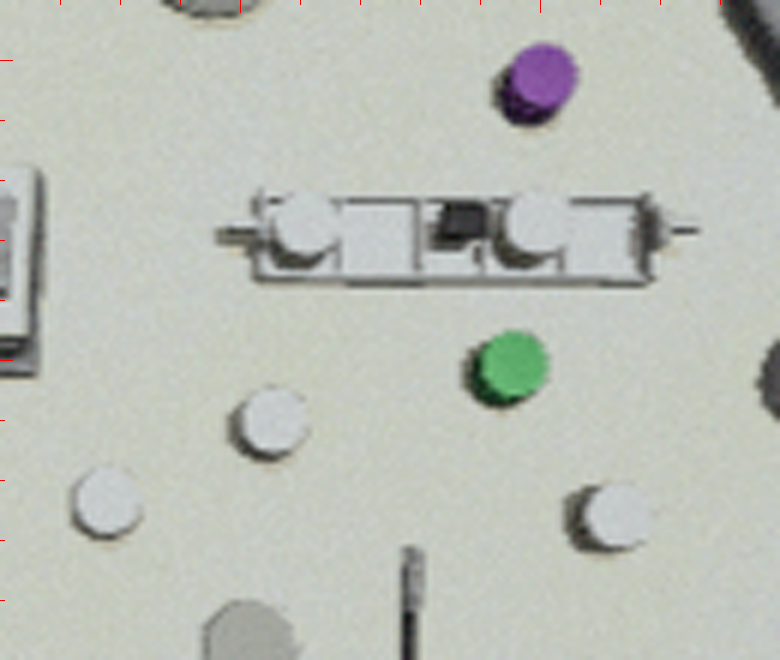

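View pics/t0r.png

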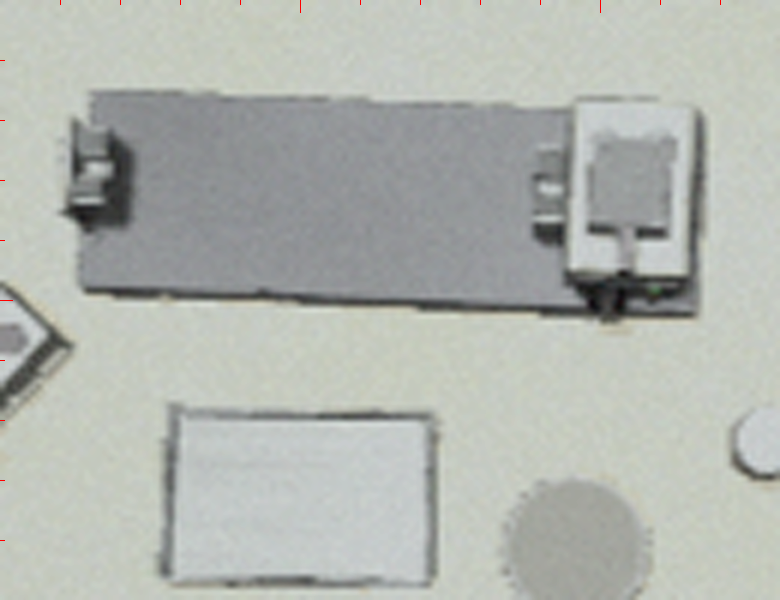

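View pics/s0r.png

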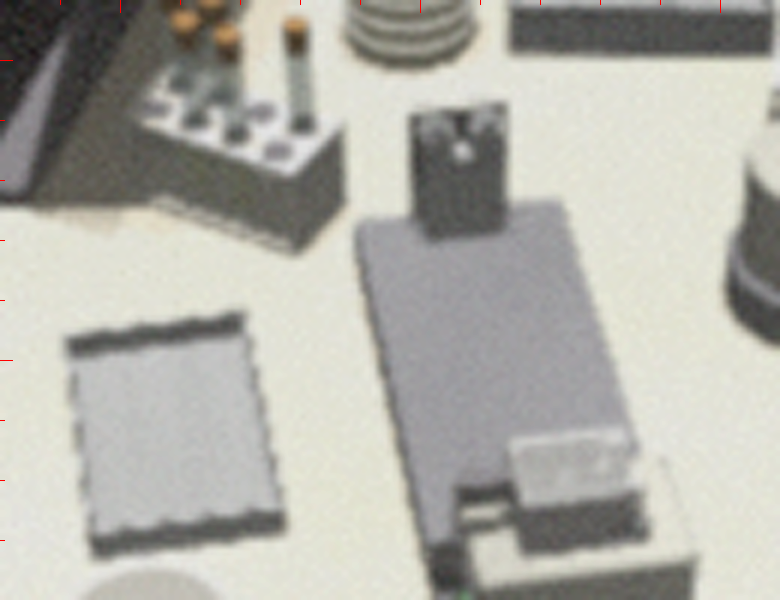

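View pics/s0l.png

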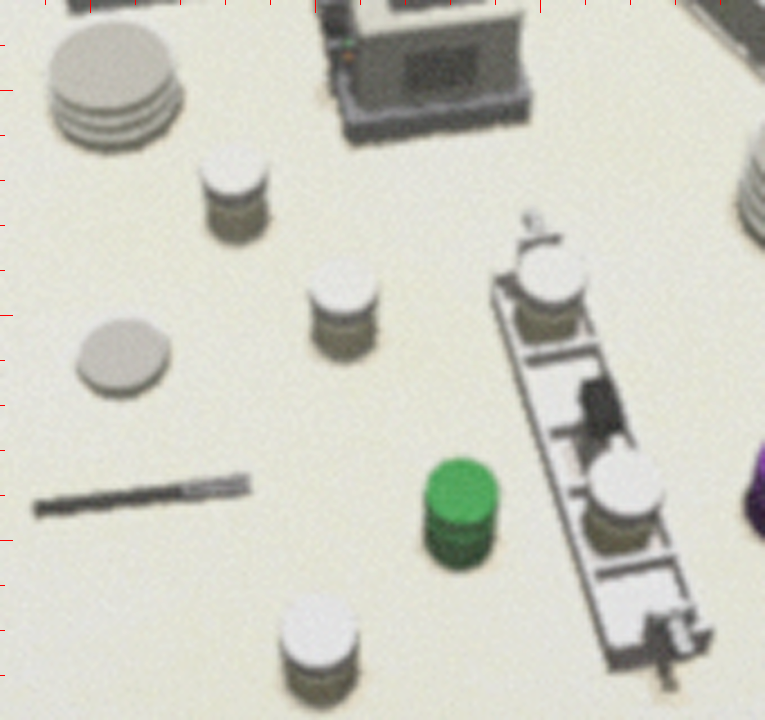

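Run:
```python
from h import *
t=cam("top"); s=cam("side")
T=lambda x,y:((x+.5)/6-.5+260,(y+.5)/6-.5+140)
RR=lambda x,y:((x+.5)/6-.5+150,(y+.5)/6-.5+150)
S=lambda x,y:((x+.5)/4.5-.5+180,(y+.5)/4.5-.5+180)
SR=lambda x,y:((x+.5)/6-.5+180,(y+.5)/6-.5+90)
np.set_printoptions(precision=4,suppress=True)
for n,a,b,z in [("A",(274,420),(343,286),.058),("B",(107,500),(235,173),.058),("C",(619,515),(319,631),.058),
   ("green",(513,365),(461,490),.058),("b5",(306,227),(552,275),.062),("b4",(538,223),(625,483),.062)]:
    print(n,onz(t,*T(*a),z),onz(s,*S(*b),z),tri(t,T(*a),s,S(*b)))
print("handle top",onz(t,*T(463,220),.075),onz(s,*S(603,393),.075))
print("stub tip left/right",onz(t,*T(218,237),.058),onz(t,*T(697,231),.058))
print("idler slot top",onz(t,*RR(97,170),.1))
print("drive slot",onz(t,*RR(548,187),.1))
print("idler lips y-range corners",[onz(t,*RR(*p),.116) for p in [(75,125),(108,130),(70,205),(100,205)]])
print("housing top",[onz(t,*RR(*p),.110) for p in [(576,103),(697,103),(690,280),(567,275)]])
print("base",[onz(t,*RR(*p),.030) for p in [(90,92),(82,290),(697,315)]])
print("tab",onz(t,*RR(626,255),.145))
print("guard top",[onz(t,*RR(*p),.147) for p in [(588,140),(672,140),(668,230),(590,228)]])
print("tray rim",[onz(t,*RR(*p),.023) for p in [(170,408),(435,412),(433,584),(165,578)]])
print("tray side",[onz(s,*SR(*p),.023) for p in [(68,340),(243,317),(284,518),(93,542)]])
```

```text
A [ 0.4801 -0.1714  0.058 ] [ 0.4789 -0.1727  0.058 ] (array([ 0.4797, -0.1715,  0.0564]), np.float64(0.001192183974747672))
B [ 0.4314 -0.067   0.058 ] [ 0.4312 -0.0719  0.058 ] (array([ 0.4319, -0.0671,  0.0521]), np.float64(0.0001912825723579024))
C [ 0.4187 -0.3827  0.058 ] [ 0.4183 -0.3839  0.058 ] (array([ 0.4187, -0.3831,  0.0561]), np.float64(0.0003710693279021567))
green [ 0.513  -0.3209  0.058 ] [ 0.5122 -0.3211  0.058 ] (array([ 0.5126, -0.3209,  0.0577]), np.float64(0.0007745439786573747))
b5 [ 0.6012 -0.194   0.062 ] [ 0.6026 -0.196   0.062 ] (array([ 0.6025, -0.1943,  0.0595]), np.float64(0.0015745336586338258))
b4 [ 0.6021 -0.3392  0.062 ] [ 0.6004 -0.3392  0.062 ] (array([ 0.6013, -0.3391,  0.0619]), np.float64(0.0015866365859997513))
handle top [ 0.6019 -0.2903  0.075 ] [ 0.6029 -0.2891  0.075 ]
stub tip left/right [ 0.5963 -0.139   0.058 ] [ 0.5966 -0.4392  0.058 ]
idler slot top [0.5979 0.3427 0.1   ]
drive slot [0.5841 0.0658 0.1   ]
idler lips y-range corners [array([0.6228, 0.3532, 0.116 ]), array([0.6194, 0.333 , 0.116 ]), array([0.5732, 0.355 , 0.116 ]), array([0.573 , 0.3367, 0.116 ])]
housing top [array([0.6342, 0.0479, 0.11  ]), array([ 0.6333, -0.0261,  0.11  ]), array([ 0.5238, -0.0207,  0.11  ]), array([0.5277, 0.0538, 0.11  ])]
base [array([0.6634, 0.3645, 0.03  ]), array([0.5345, 0.3665, 0.03  ]), array([ 0.5141, -0.0244,  0.03  ])]
tab [0.5337 0.0169 0.145 ]
guard top [array([0.6032, 0.039 , 0.147 ]), array([ 0.6026, -0.0111,  0.147 ]), array([ 0.5481, -0.0082,  0.147 ]), array([0.5498, 0.0381, 0.147 ])]
tray rim [array([0.4593, 0.3103, 0.023 ]), array([0.4549, 0.1422, 0.023 ]), array([0.3465, 0.143 , 0.023 ]), array([0.352 , 0.3114, 0.023 ])]
tray side [array([0.3531, 0.3071, 0.023 ]), array([0.4562, 0.3034, 0.023 ]), array([0.4509, 0.1334, 0.023 ]), array([0.3472, 0.1392, 0.023 ])]
```

```bash
python3 -m handwheel '[[0,0.11,-0.2,0,-42],[0,0.11,-0.2,0,-42],[0,0.11,-0.2,0,-42],[0,0.11,-0.2,0,-42],[0,0.11,-0.2,0,-42]]' 40
python3 -m handwheel '[[0.3,0.11,-0.2,0,-42],[0.3,0.11,-0.2,0,-42],[0.3,0.11,-0.2,0,-42],[0.3,0.11,-0.2,0,-42],[0.3,0.11,-0.2,0,-42]]'
```

```text
time: 0.7
ee_pos: [0.2873, 0.3181, 0.231]
tcp_rot: [180.0, 0.0, 28.9]
wrist_force: [-0.1, 0.5, 0.1]
opening: 0.0852
time: 1.2
ee_pos: [0.3981, 0.1154, 0.2311]
tcp_rot: [180.0, -0.0, -13.6]
wrist_force: [-0.2, 0.1, -0.1]
opening: 0.0595
```

```bash
python3 -m handwheel '[[0.3,0.102,-0.155,0,13.6],[0.3,0.102,-0.155,0,13.6],[0.3,0.102,-0.155,0,13.6],[0.3,0.102,-0.155,0,13.6]]' 
python3 -m handwheel '[[0.3,0.102,-0.155,0,0],[0.3,0.102,-0.155,0,0],[0.3,0.102,-0.155,0,0],[0.3,0.102,-0.155,0,0],[0.3,0.102,-0.155,0,0]]'
python3 - <<'E'
from h import *
t=cam("top"); s=cam("side"); crop(s["color"],180,180,350,340,4.5,"pics/s1.png"); crop(t["color"],260,140,390,250,6,"pics/t1.png")
E
```

```text
time: 1.6
ee_pos: [0.5009, -0.0418, 0.231]
tcp_rot: [180.0, -0.0, -0.0]
wrist_force: [0.3, 1.2, 0.3]
opening: 0.06
time: 2.1
ee_pos: [0.6042, -0.2005, 0.228]
tcp_rot: [180.0, 0.1, -0.2]
wrist_force: [0.9, -0.7, -0.6]
opening: 0.0597
```

View pics/s1.png

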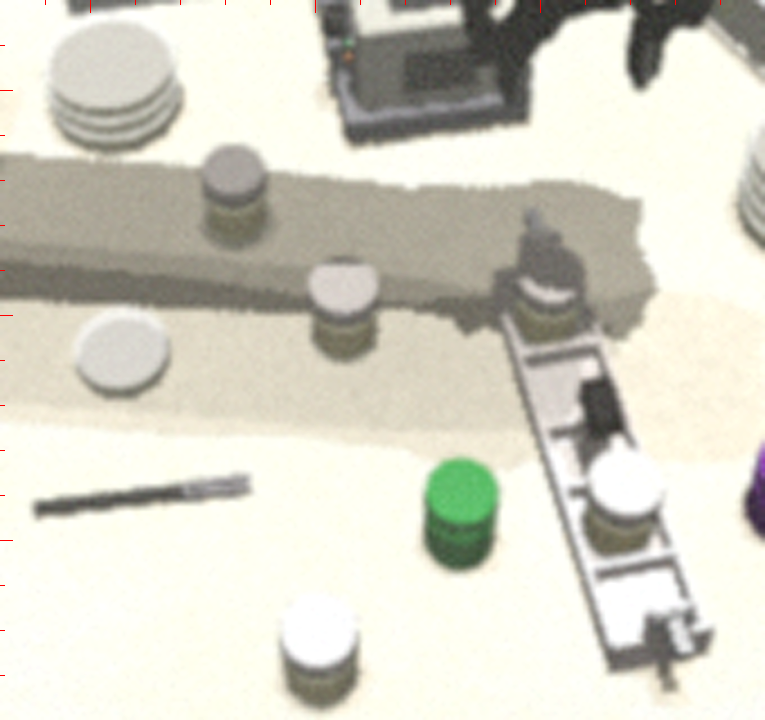

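```bash
python3 -m handwheel '[[0.3,-0.002,0.0055,-0.05,0.2],[0.3,-0.002,0.0055,-0.1,0.2],[0.3,-0.002,0.0055,-0.13,0.2],[0.3,-0.002,0.0055,-0.15,0.2]]'
python3 -m handwheel '[[0.3,0,0,-0.025,0],[0.3,0,0,-0.046,0],[0.3,0,0,-0.046,0]]'
python3 -m handwheel '[[0.7,0,0,0,0],[0.7,0,0,0,0],[0.7,0,0,0,0],[0.7,0,0,0,0]]' 40
```

```text
time: 2.6
ee_pos: [0.5991, -0.1901, 0.0773]
tcp_rot: [-179.9, 0.2, 0.2]
wrist_force: [0.0, 0.4, 0.3]
opening: 0.0599
time: 2.9
ee_pos: [0.597, -0.1883, 0.0288]
tcp_rot: [-179.8, 0.5, 0.3]
wrist_force: [-1.5, -0.3, 0.8]
opening: 0.0598
time: 3.3
ee_pos: [0.5977, -0.1882, 0.0306]
tcp_rot: [-179.9, 0.4, 0.3]
wrist_force: [-1.4, 3.4, 7.5]
opening: 0.0413
```

```bash
python3 -m handwheel '[[0.7,0,0,0.02,0],[0.7,0,0,0.06,0],[0.7,0,0,0.11,0],[0.7,0,0,0.15,0],[0.7,0,0,0.15,0]]'
python3 - <<'E'
from h import *
t=cam("top"); s=cam("side"); crop(s["color"],180,130,350,290,4.5,"pics/s2.png"); crop(t["color"],150,150,390,270,3,"pics/t2.png")
E
```

```text
time: 3.8
ee_pos: [0.5996, -0.1889, 0.1879]
tcp_rot: [180.0, -0.2, 0.3]
wrist_force: [0.3, 0.0, 0.1]
opening: 0.041
```

View pics/s2.png

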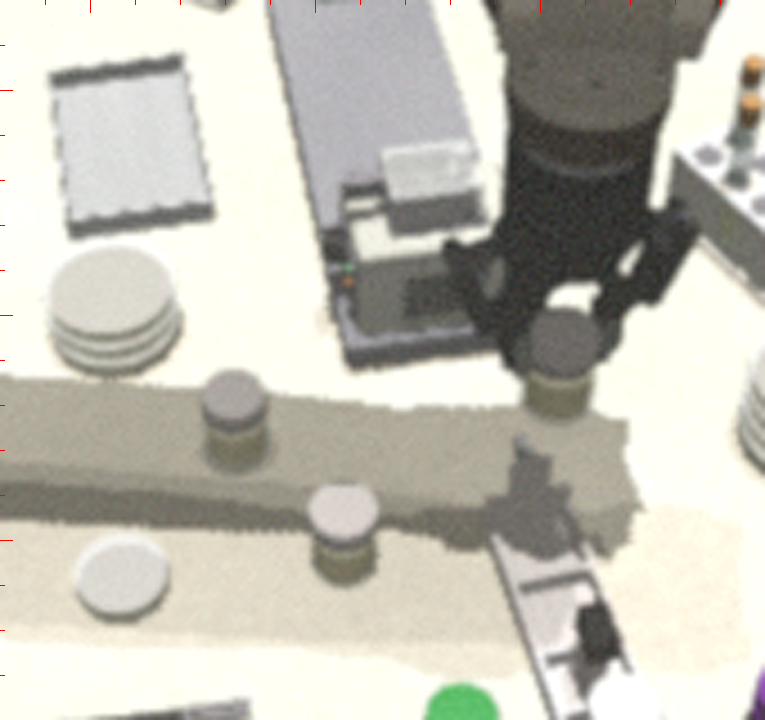

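View pics/t2.png

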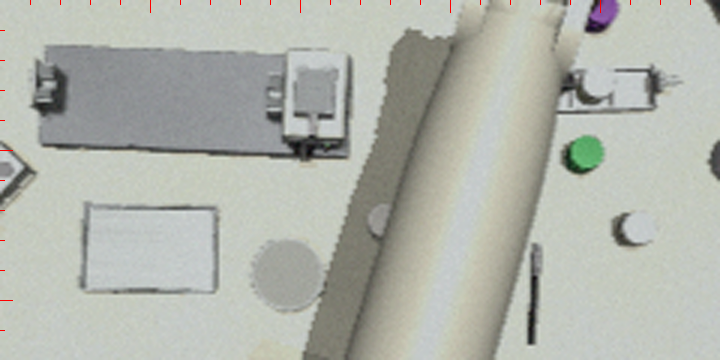

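```bash
python3 -m handwheel '[[0.7,-0.1,0.227,0.03,0],[0.7,-0.1,0.227,0.03,0],[0.7,-0.1,0.227,0.03,0],[0.7,-0.1,0.227,0.03,0],[0.7,-0.1,0.227,0.03,0]]'
python3 -m handwheel '[[0.7,-0.097,0.228,0,0],[0.7,-0.097,0.228,0,0],[0.7,-0.097,0.228,0,0],[0.7,-0.097,0.228,0,0],[0.7,-0.097,0.228,0,0]]'
python3 -m handwheel '[[0.7,0,0,0,0],[0.7,0,0,0,0]]'
```

```text
time: 4.4
ee_pos: [0.4964, 0.0399, 0.2101]
tcp_rot: [-179.9, 0.4, 0.2]
wrist_force: [1.2, 0.7, -1.1]
opening: 0.0409
time: 4.9
ee_pos: [0.3977, 0.2692, 0.2084]
tcp_rot: [-180.0, 0.5, 0.2]
wrist_force: [0.9, 0.5, -0.8]
opening: 0.0413
time: 5.1
ee_pos: [0.3965, 0.2698, 0.2066]
tcp_rot: [179.9, 0.6, 0.4]
wrist_force: [0.1, -0.0, -0.9]
opening: 0.0413
```

```bash
python3 -m handwheel '[[0.7,0.006,-0.004,-0.05,0],[0.7,0.006,-0.004,-0.1,0],[0.7,0.006,-0.004,-0.13,0],[0.7,0.006,-0.004,-0.15,0],[0.7,0.006,-0.004,-0.15,0]]'
python3 -m handwheel '[[0.7,0,0,-0.01,0],[0.7,0,0,-0.02,0],[0.7,0,0,-0.02,0]]'
```

```text
time: 5.6
ee_pos: [0.4012, 0.2631, 0.053]
tcp_rot: [179.7, 0.9, 0.3]
wrist_force: [-1.1, 0.0, -0.5]
opening: 0.041
time: 5.9
ee_pos: [0.4009, 0.2626, 0.032]
tcp_rot: [179.7, 1.0, 0.2]
wrist_force: [-0.3, -0.5, -1.1]
opening: 0.041
```

```bash
python3 -m handwheel '[[0.7,0,0,-0.002,0],[0.7,0,0,-0.002,0]]'; python3 -m handwheel '[[0.7,0,0,-0.002,0],[0.7,0,0,-0.002,0]]'
```

```text
time: 6.1
ee_pos: [0.4011, 0.2627, 0.0303]
tcp_rot: [179.7, 1.0, 0.2]
wrist_force: [-0.1, 0.8, -0.4]
opening: 0.0413
time: 6.3
ee_pos: [0.4014, 0.2629, 0.0297]
tcp_rot: [179.7, 0.9, 0.3]
wrist_force: [-2.8, -2.0, 8.0]
opening: 0.0408
```

Contact at z≈0.030. Release and rise.

```bash
python3 -m handwheel '[[0.3,0,0,0,0],[0.3,0,0,0,0],[0.3,0,0,0,0]]'
python3 -m handwheel '[[0.3,0,0,0.03,0],[0.3,0,0,0.08,0],[0.3,0,0,0.13,0],[0.3,0,0,0.18,0],[0.3,0,0,0.2,0]]'
python3 -m handwheel '[[0.3,0,-0.25,0,0],[0.3,0,-0.25,0,0],[0.3,0,-0.25,0,0],[0.3,0,-0.25,0,0],[0.3,0,-0.25,0,0]]'
python3 - <<'E'
from h import *
t=cam("top"); s=cam("side"); crop(s["color"],180,90,350,250,4.5,"pics/s3.png"); crop(t["color"],150,150,390,270,3,"pics/t3.png"); cv2.imwrite("pics/s3f.png",s["color"])
E
```

```text
time: 6.6
ee_pos: [0.4014, 0.263, 0.0298]
tcp_rot: [179.7, 0.9, 0.3]
wrist_force: [0.8, 0.9, -0.9]
opening: 0.0595
time: 7.1
ee_pos: [0.4023, 0.2636, 0.2348]
tcp_rot: [179.9, 0.6, 0.3]
wrist_force: [0.2, 0.4, -0.5]
opening: 0.0594
time: 7.6
ee_pos: [0.4019, 0.0119, 0.2349]
tcp_rot: [179.9, 0.5, 0.3]
wrist_force: [2.1, 1.1, 0.2]
opening: 0.0598
```

View pics/s3.png

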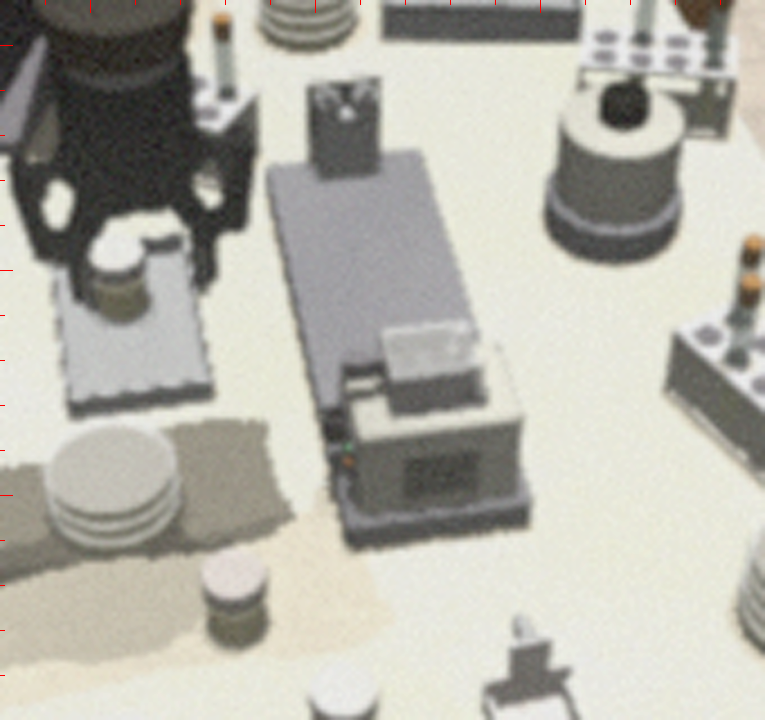

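View pics/t3.png

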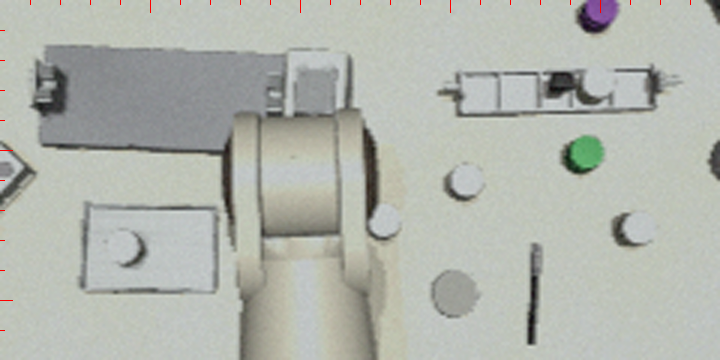

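```bash
python3 -m handwheel '[[0.3,0.1,-0.176,0,0],[0.3,0.1,-0.176,0,0],[0.3,0.1,-0.176,0,0],[0.3,0.1,-0.176,0,0],[0.3,0.1,-0.176,0,0]]' 
python3 -m handwheel '[[0.3,0.1,-0.176,0,0],[0.3,0.1,-0.176,0,0],[0.3,0.1,-0.176,0,0],[0.3,0.1,-0.176,0,0],[0.3,0.1,-0.176,0,0]]'
python3 -m handwheel '[[0.3,0,0,0,0],[0.3,0,0,0,0]]'
python3 - <<'E'
from h import *
s=cam("side"); crop(s["color"],180,180,350,340,4.5,"pics/s4.png")
E
```

```text
time: 8.2
ee_pos: [0.5037, -0.1707, 0.2331]
tcp_rot: [179.8, 0.7, -0.3]
wrist_force: [-1.2, 1.4, -0.1]
opening: 0.06
time: 8.7
ee_pos: [0.6054, -0.3501, 0.2277]
tcp_rot: [180.0, 0.9, -0.4]
wrist_force: [0.1, 0.5, -1.0]
opening: 0.0595
time: 8.9
ee_pos: [0.6054, -0.3491, 0.2267]
tcp_rot: [-180.0, 1.0, -0.4]
wrist_force: [-0.2, 0.1, -0.2]
opening: 0.0599
```

View pics/s4.png

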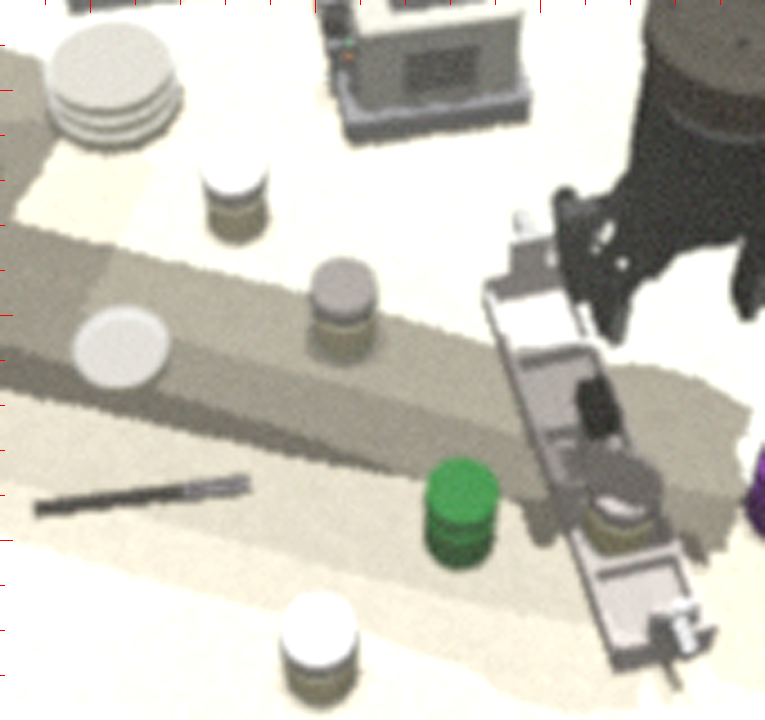

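```bash
python3 -m handwheel '[[0.3,-0.004,0.01,-0.05,0.4],[0.3,-0.004,0.01,-0.1,0.4],[0.3,-0.004,0.01,-0.13,0.4],[0.3,-0.004,0.01,-0.14,0.4],[0.3,-0.004,0.01,-0.14,0.4]]'
python3 -m handwheel '[[0.3,0,0,0,0]]'
```

```text
time: 9.45
ee_pos: [0.6007, -0.3375, 0.0883]
tcp_rot: [-180.0, 1.0, 0.1]
wrist_force: [-0.6, 1.4, 1.8]
opening: 0.0598
time: 9.55
ee_pos: [0.6015, -0.3375, 0.0913]
tcp_rot: [179.9, 0.8, 0.1]
wrist_force: [0.3, 0.6, -0.5]
opening: 0.0597
```

```bash
python3 -m handwheel '[[0.3,0,-0.001,-0.03,0],[0.3,0,-0.001,-0.06,0],[0.3,0,-0.001,-0.06,0],[0.3,0,-0.001,-0.06,0]]'
python3 -m handwheel '[[0.7,0,0,0,0],[0.7,0,0,0,0],[0.7,0,0,0,0],[0.7,0,0,0,0]]' 40
python3 -m handwheel '[[0.7,0,0,0.02,0],[0.7,0,0,0.06,0],[0.7,0,0,0.11,0],[0.7,0,0,0.16,0],[0.7,0,0,0.2,0]]'
python3 -m handwheel '[[0.7,0,0,0,0],[0.7,0,0,0,0]]'
```

```text
time: 9.95
ee_pos: [0.6021, -0.3387, 0.0335]
tcp_rot: [179.9, 0.7, 0.1]
wrist_force: [0.2, 0.2, 1.0]
opening: 0.0599
time: 10.35
ee_pos: [0.6034, -0.3394, 0.0369]
tcp_rot: [179.7, 0.5, 0.1]
wrist_force: [-0.6, 0.2, 7.8]
opening: 0.0408
time: 10.85
ee_pos: [0.6034, -0.3394, 0.2419]
tcp_rot: [179.6, 0.3, 0.1]
wrist_force: [0.8, -0.7, -0.2]
opening: 0.0409
time: 11.05
ee_pos: [0.604, -0.3398, 0.2445]
tcp_rot: [179.5, 0.0, 0.1]
wrist_force: [0.6, 0.2, -1.0]
opening: 0.0408
```

```bash
python3 -m handwheel '[[0.7,-0.09,0.235,-0.01,0],[0.7,-0.09,0.235,-0.01,0],[0.7,-0.09,0.235,-0.01,0],[0.7,-0.09,0.235,-0.01,0],[0.7,-0.09,0.235,-0.01,0]]'
python3 -m handwheel '[[0.7,-0.09,0.235,0,0],[0.7,-0.09,0.235,0,0],[0.7,-0.09,0.235,0,0],[0.7,-0.09,0.235,0,0],[0.7,-0.09,0.235,0,0]]'
python3 -m handwheel '[[0.7,-0.02,0.055,0,0],[0.7,-0.02,0.055,-0.04,0],[0.7,-0.02,0.055,-0.08,0],[0.7,-0.02,0.055,-0.08,0]]'
```

```text
time: 11.55
ee_pos: [0.5127, -0.1042, 0.2325]
tcp_rot: [179.5, 0.2, 0.1]
wrist_force: [0.3, 0.5, 0.8]
opening: 0.0406
time: 12.05
ee_pos: [0.4224, 0.1285, 0.2309]
tcp_rot: [179.5, 0.3, 0.0]
wrist_force: [1.4, 0.2, -1.1]
opening: 0.0409
time: 12.45
ee_pos: [0.3988, 0.1826, 0.1446]
tcp_rot: [179.3, 0.8, 0.1]
wrist_force: [-1.0, -0.4, 0.1]
opening: 0.0407
```

```bash
python3 -m handwheel '[[0.7,0.004,0.004,-0.04,0],[0.7,0.004,0.004,-0.07,0],[0.7,0.004,0.004,-0.1,0],[0.7,0.004,0.004,-0.1,0],[0.7,0.004,0.004,-0.1,0]]'
python3 -m handwheel '[[0.7,0,0,-0.006,0],[0.7,0,0,-0.006,0]]'
```

```text
time: 12.95
ee_pos: [0.4032, 0.1864, 0.046]
tcp_rot: [179.3, 0.8, 0.1]
wrist_force: [0.8, 0.6, -0.5]
opening: 0.0409
time: 13.15
ee_pos: [0.404, 0.1866, 0.0413]
tcp_rot: [179.3, 0.7, 0.1]
wrist_force: [0.6, 0.8, -0.9]
opening: 0.0409
```

```bash
python3 -m handwheel '[[0.7,0,0,-0.003,0],[0.7,0,0,-0.003,0]]';python3 -m handwheel '[[0.7,0,0,-0.002,0],[0.7,0,0,-0.002,0]]'; python3 -m handwheel '[[0.7,0,0,-0.002,0],[0.7,0,0,-0.002,0]]'
```

```text
time: 13.35
ee_pos: [0.4043, 0.1867, 0.0387]
tcp_rot: [179.3, 0.7, 0.1]
wrist_force: [0.4, -0.7, -0.5]
opening: 0.0409
time: 13.55
ee_pos: [0.4042, 0.1867, 0.0366]
tcp_rot: [179.3, 0.7, 0.1]
wrist_force: [0.6, 0.2, -0.9]
opening: 0.0411
time: 13.75
ee_pos: [0.4043, 0.1868, 0.0359]
tcp_rot: [179.3, 0.6, 0.1]
wrist_force: [-4.2, -2.9, 12.0]
opening: 0.0405
```

Contact. Release, rise, and move clear to look.

```bash
python3 -m handwheel '[[0.3,0,0,0,0],[0.3,0,0,0,0],[0.3,0,0,0,0]]'
python3 -m handwheel '[[0.3,0,0,0.03,0],[0.3,0,0,0.08,0],[0.3,0,0,0.13,0],[0.3,0,0,0.18,0],[0.3,0,0,0.2,0]]'
python3 -m handwheel '[[0.3,-0.05,-0.25,0,0],[0.3,-0.05,-0.25,0,0],[0.3,-0.05,-0.25,0,0],[0.3,-0.05,-0.25,0,0],[0.3,-0.05,-0.25,0,0]]'
python3 - <<'E'
from h import *
t=cam("top"); s=cam("side"); crop(s["color"],180,90,350,250,4.5,"pics/s5.png"); crop(t["color"],260,140,390,250,6,"pics/t5.png");crop(t["color"],150,150,280,250,6,"pics/t5r.png"); crop(s["color"],180,180,350,340,4.5,"pics/s5l.png")
E
```

```text
time: 14.05
ee_pos: [0.4043, 0.1868, 0.0357]
tcp_rot: [179.3, 0.6, 0.1]
wrist_force: [-0.3, -0.2, 0.6]
opening: 0.0597
time: 14.55
ee_pos: [0.4051, 0.1872, 0.2404]
tcp_rot: [179.5, 0.3, 0.1]
wrist_force: [0.2, -0.5, -0.6]
opening: 0.0596
time: 15.05
ee_pos: [0.3552, -0.06, 0.2403]
tcp_rot: [179.5, 0.3, 0.1]
wrist_force: [1.5, 0.3, 0.5]
opening: 0.0595
```

View pics/s5.png

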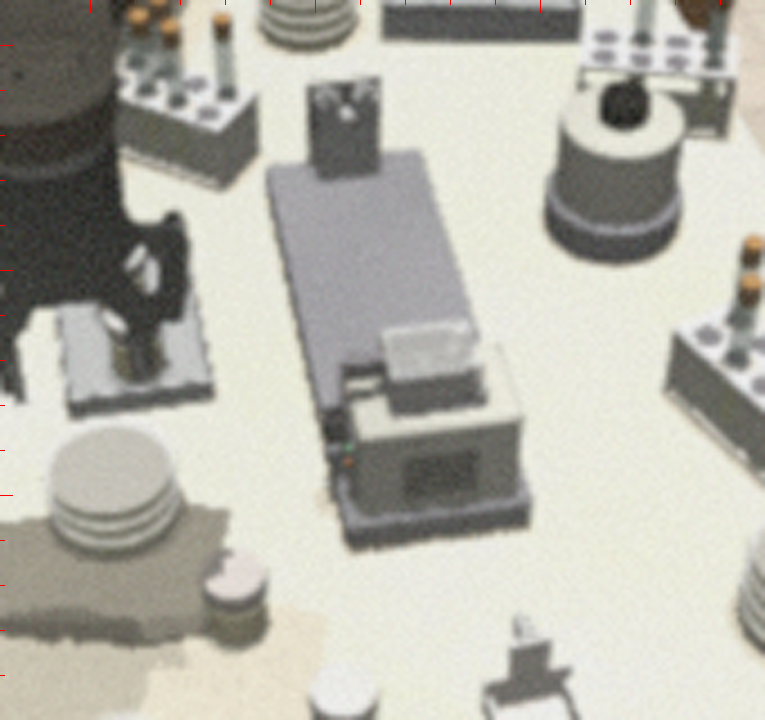

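View pics/t5.png

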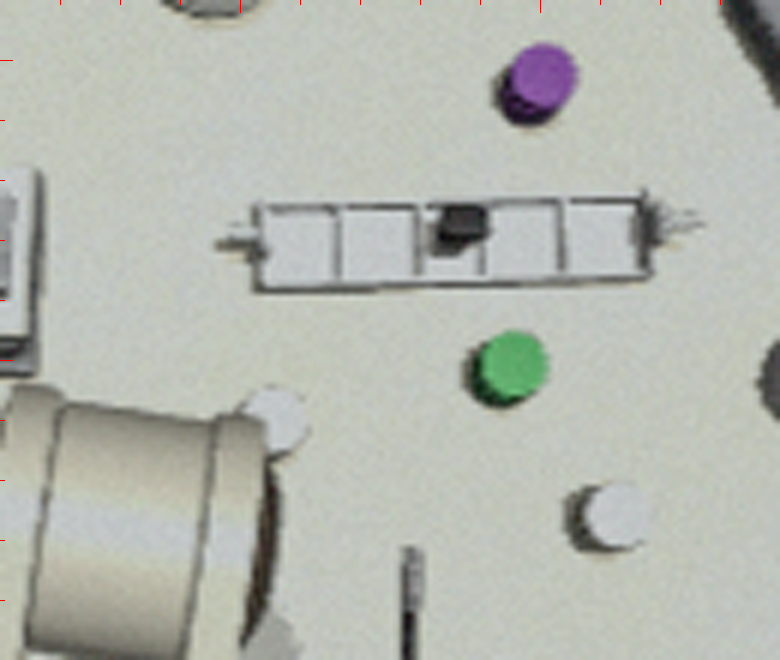

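View pics/s5l.png

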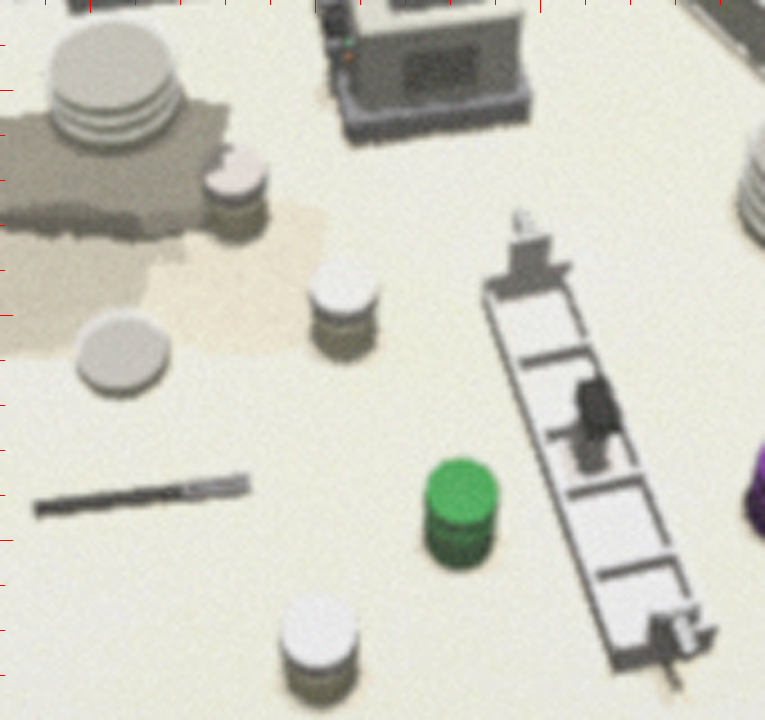

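View pics/t5r.png

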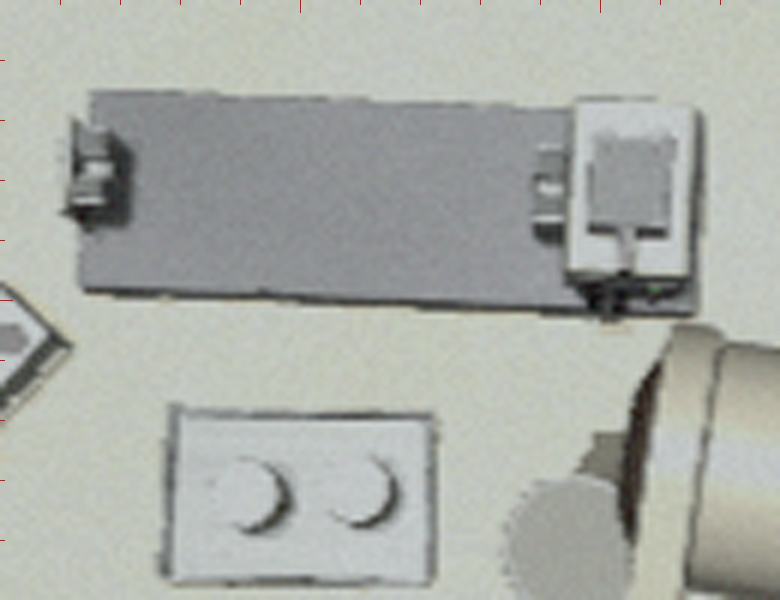

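Run:
```python
from h import *
np.set_printoptions(precision=4,suppress=True)
t=cam("top"); s=cam("side")
for c,(x0,y0,x1,y1) in ((t,(325,165,350,190)),(s,(300,260,325,290))):
    g=c["color"].max(2)[y0:y1,x0:x1]; print(g.min())
    m=(g<60).astype(np.uint8); ys,xs=np.nonzero(m); print(len(xs),xs.mean()+x0,ys.mean()+y0,xs.min()+x0,xs.max()+x0,ys.min()+y0,ys.max()+y0)
    print(g if c is t else "")
    c["p"]=(xs.mean()+x0,ys.mean()+y0)
print(tri(t,t["p"],s,s["p"]), onz(t,*t["p"],.066), onz(s,*s["p"],.066))
```

```text
13
72 335.84722222222223 178.52777777777777 325 345 174 187
[[130 130 132 135 132 136 134 133 134 132 130 133 132 132 132 133 134 132
  132 134 132 131 133 133 133]
 [132 130 134 131 131 130 135 132 134 131 131 132 130 132 132 133 131 133
  133 132 134 130 131 130 134]
 [133 133 133 131 134 132 131 131 131 134 129 130 131 132 134 133 131 131
  131 135 131 129 132 129 130]
 [132 131 131 129 132 132 130 133 130 135 132 133 133 133 134 133 135 132
  131 129 134 133 134 131 133]
 [133 133 130 133 130 134 131 134 130 130 132 130 134 132 134 130 129 133
  132 134 132 134 132 129 131]
 [133 134 133 132 133 132 130 132 132 127 134 131 130 134 130 131 133 127
  131 132 132 132 133 132 129]
 [131 132 133 131 133 131 131 134 131 132 134 131 130 133 133 133 132 133
  131 134 132 130 131 132 133]
 [132 133 131 132 132 133 136 130 132 131 132 133 128 131 130 130 129 130
  128 131 131 129 128 130 132]
 [128 130 129 127 129 132 121 108 109 110 106 104 108 111 107 112  99  87
   87  90  89  92  90  89  82]
 [ 58  57  59  54  90 113  64  70  59  26  34  32  29  32  41  63  81  90
   98 111 111 110 111
[... 1068 characters left out ...]
4 136 118  91 108 133 132 132 134 133 134 133 132 113  95 130 132
  130 132 129 131 131 128 131]
 [129 130 129 123 122 131 132 132 129 129 129 130 129 128 131 130 121 108
  107 108 107 107 110 108 108]
 [ 71  70  71  67  72  71  70  65  55  54  56  54  56  56  57  61  58  62
   59  61  56  68  84  82  81]
 [105 105 106 108 124 126 133 132 132 132 133 131 131 133 131 131 132 131
  131 135 134 132 135 133 132]
 [128 133 132 133 130 133 134 133 132 129 131 131 131 134 129 134 134 133
  132 134 133 134 130 131 133]]
38
91 312.1978021978022 271.1098901098901 309 317 264 278

(array([ 0.5988, -0.2897,  0.057 ]), np.float64(0.0037619408102905496)) [ 0.5951 -0.288   0.066 ] [ 0.5982 -0.2948  0.066 ]
```

```bash
python3 -m handwheel '[[0.4,0.16,-0.15,0,1.7],[0.4,0.16,-0.15,0,1.7],[0.4,0.16,-0.15,0,1.7],[0.4,0.16,-0.15,0,1.7],[0.4,0.16,-0.15,0,1.7]]'
python3 -m handwheel '[[0.4,0.086,-0.081,-0.03,0],[0.4,0.086,-0.081,-0.06,0],[0.4,0.086,-0.081,-0.06,0],[0.4,0.086,-0.081,-0.06,0],[0.4,0.086,-0.081,-0.06,0]]'
```

```text
time: 15.75
ee_pos: [0.5189, -0.21, 0.238]
tcp_rot: [179.5, 0.4, 1.6]
wrist_force: [-1.2, 0.8, 0.1]
opening: 0.0513
time: 16.25
ee_pos: [0.6057, -0.2889, 0.1761]
tcp_rot: [179.6, 0.6, 1.8]
wrist_force: [0.3, 0.7, 0.8]
opening: 0.0512
```

```bash
python3 -m handwheel '[[0.4,-0.004,-0.002,-0.03,0],[0.4,-0.004,-0.002,-0.06,0],[0.4,-0.004,-0.002,-0.08,0],[0.4,-0.004,-0.002,-0.08,0]]'
python3 -m handwheel '[[0.4,0,0,0,0]]'
python3 - <<'E'
from h import *
s=cam("side"); crop(s["color"],250,210,350,310,6,"pics/s6.png")
E
```

```text
time: 16.65
ee_pos: [0.6009, -0.2885, 0.0946]
tcp_rot: [179.7, 0.7, 1.9]
wrist_force: [-0.5, -0.0, -0.0]
opening: 0.0513
time: 16.75
ee_pos: [0.6015, -0.2875, 0.0968]
tcp_rot: [179.7, 0.6, 2.0]
wrist_force: [0.1, -0.0, 0.5]
opening: 0.0515
```

View pics/s6.png

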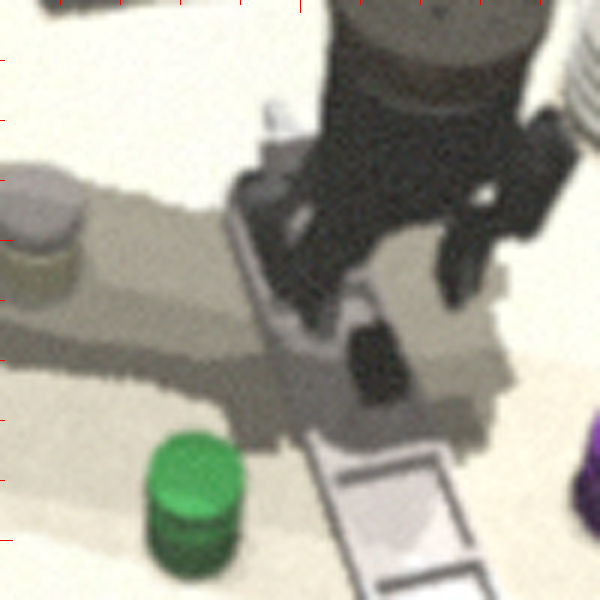

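```bash
python3 -m handwheel '[[0.4,0,-0.003,-0.03,-0.3],[0.4,0,-0.003,-0.05,-0.3],[0.4,0,-0.003,-0.05,-0.3],[0.4,0,-0.003,-0.05,-0.3]]'
python3 -m handwheel '[[0.4,0,0,0,0]]'
python3 -m handwheel '[[0.95,0,0,0,0],[0.95,0,0,0,0],[0.95,0,0,0,0],[0.95,0,0,0,0],[0.95,0,0,0,0]]' 90
python3 -m handwheel '[[0.95,0,0,0,0],[0.95,0,0,0,0]]'
```

```text
time: 17.2
ee_pos: [0.6022, -0.2904, 0.0489]
tcp_rot: [179.6, 0.5, 1.7]
wrist_force: [-0.2, -0.1, 1.2]
opening: 0.0511
time: 17.3
ee_pos: [0.6031, -0.2907, 0.0511]
tcp_rot: [179.5, 0.4, 1.7]
wrist_force: [1.1, -0.9, 0.8]
opening: 0.0509
time: 17.8
ee_pos: [0.6035, -0.2909, 0.0525]
tcp_rot: [179.5, 0.3, 1.7]
wrist_force: [-0.6, 0.5, 7.0]
opening: 0.0183
time: 18.0
ee_pos: [0.6035, -0.2909, 0.0526]
tcp_rot: [179.5, 0.3, 1.7]
wrist_force: [-0.9, 0.1, 0.3]
opening: 0.0183
```

```bash
python3 -m handwheel '[[0.95,0,0,0.01,0],[0.95,0,0,0.03,0],[0.95,0,0,0.06,0],[0.95,0,0,0.1,0],[0.95,0,0,0.1,0]]'
python3 -m handwheel '[[0.95,0,0,0.04,0],[0.95,0,0,0.07,0],[0.95,0,0,0.1,0],[0.95,0,0,0.1,0]]'
python3 - <<'E'
from h import *
t=cam("top"); s=cam("side"); crop(s["color"],180,150,350,310,4.5,"pics/s7.png"); crop(t["color"],260,140,390,250,6,"pics/t7.png")
E
```

```text
time: 18.5
ee_pos: [0.6052, -0.2918, 0.1594]
tcp_rot: [179.3, -0.1, 1.7]
wrist_force: [0.6, -0.2, -2.6]
opening: 0.0183
time: 18.9
ee_pos: [0.606, -0.2921, 0.2636]
tcp_rot: [179.1, -0.4, 1.7]
wrist_force: [0.4, 0.7, -3.2]
opening: 0.0181
```

View pics/s7.png

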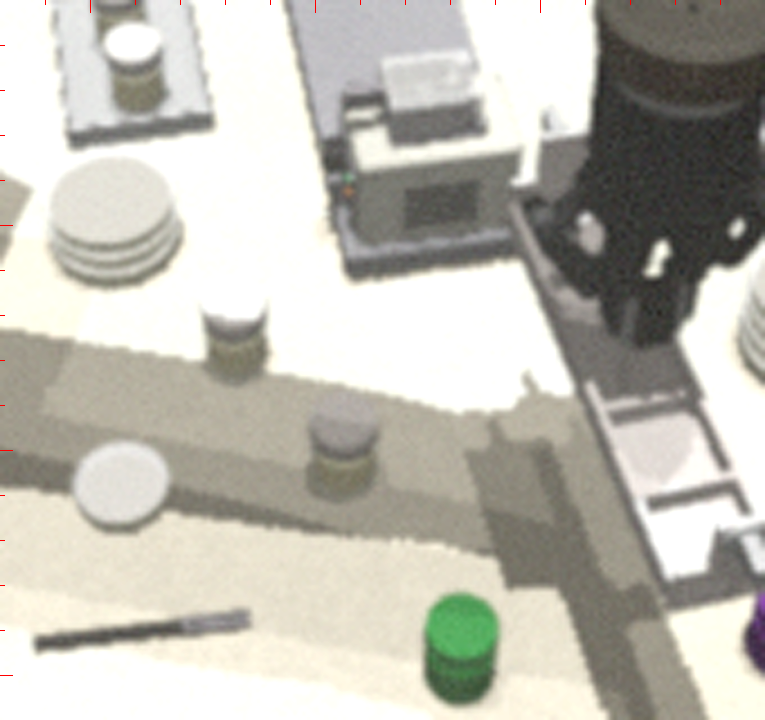

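View pics/t7.png

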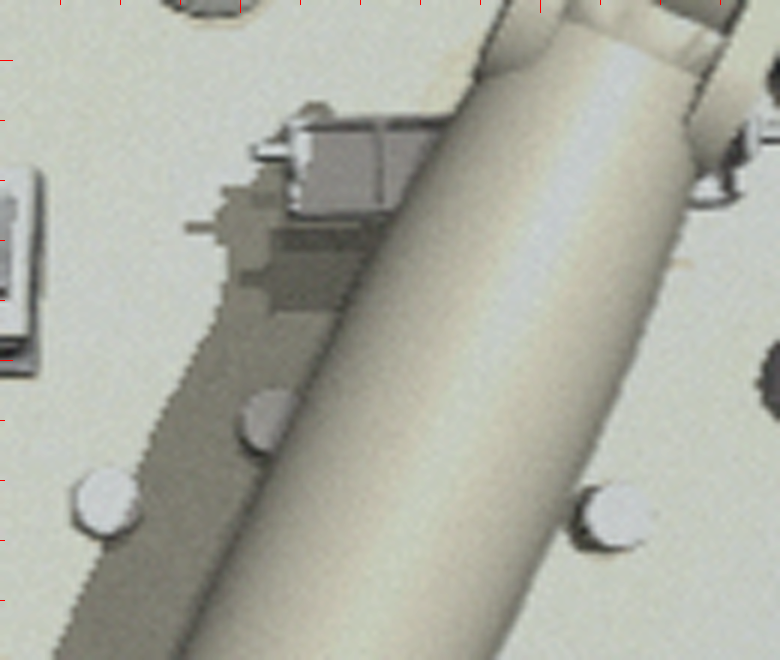

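Run:
```python
from h import *
np.set_printoptions(precision=4,suppress=True)
t=cam("top")
p=onz(t,(253.5)/6-.5+260,152.5/6-.5+140,.272); print(p, get_obs()["ee_pos"], p-get_obs()["ee_pos"])
crop(t["color"],290,140,420,190,6,"pics/t8.png")
```

```text
[ 0.6014 -0.1455  0.272 ] [ 0.6051 -0.2917  0.2575] [-0.0037  0.1462  0.0145]
```

View pics/t8.png

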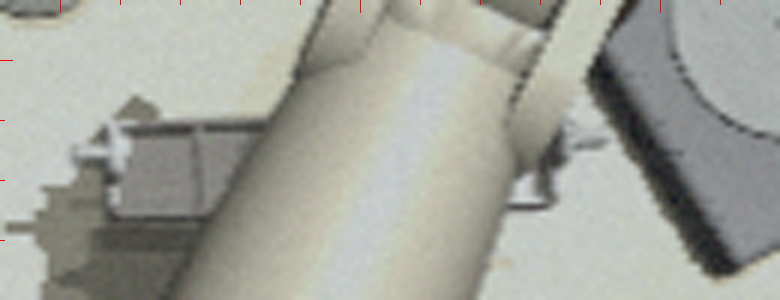

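Run:
```python
from h import *
np.set_printoptions(precision=4,suppress=True)
t=cam("top"); e=get_obs()["ee_pos"]
z=e[2]+.0114-.008+.003
a=onz(t,73.5/6-.5+290,155.5/6-.5+140,z);b=onz(t,608/6-.5+290,142.5/6-.5+140,z)
print(e,a,b,(a+b)/2-e,np.linalg.norm(a-b),np.degrees(np.arctan2(b[0]-a[0],a[1]-b[1])))
```

```text
[ 0.6049 -0.2916  0.257 ] [ 0.6017 -0.1461  0.2634] [ 0.6055 -0.4416  0.2634] [-0.0013 -0.0022  0.0064] 0.29545116815258726 0.742485490757987
```

```bash
python3 -m handwheel '[[0.95,-0.007,0.03,0,-2],[0.95,-0.007,0.07,0,-2],[0.95,-0.007,0.11,0,-2],[0.95,-0.007,0.15,0,-2],[0.95,-0.007,0.19,0,-2]]'
python3 -m handwheel '[[0.95,-0.007,0.04,0,-2],[0.95,-0.007,0.08,0,-2],[0.95,-0.007,0.12,0,-2],[0.95,-0.007,0.16,0,-2],[0.95,-0.007,0.19,0,-2]]'
python3 -m handwheel '[[0.95,0,0.04,0,0],[0.95,0,0.08,0,0],[0.95,0,0.1,0,0],[0.95,0,0.11,0,0],[0.95,0,0.11,0,0]]'
python3 -m handwheel '[[0.95,0,0,0,0],[0.95,0,0,0,0]]'
```

```text
time: 19.6
ee_pos: [0.5971, -0.1, 0.255]
tcp_rot: [179.4, 0.2, -0.3]
wrist_force: [0.7, -0.6, -4.1]
opening: 0.0182
time: 20.1
ee_pos: [0.5892, 0.0922, 0.2531]
tcp_rot: [179.4, 0.3, -2.3]
wrist_force: [0.5, -0.7, -4.4]
opening: 0.0181
time: 20.6
ee_pos: [0.5887, 0.2029, 0.2516]
tcp_rot: [179.3, 0.5, -2.2]
wrist_force: [1.0, -0.1, -4.2]
opening: 0.018
time: 20.8
ee_pos: [0.5888, 0.2016, 0.2511]
tcp_rot: [179.3, 0.5, -2.3]
wrist_force: [-0.1, -0.7, -3.3]
opening: 0.0181
```

```bash
python3 -m handwheel '[[0.95,0.003,0.004,-0.03,0],[0.95,0.003,0.004,-0.06,0],[0.95,0.003,0.004,-0.09,0],[0.95,0.003,0.004,-0.09,0],[0.95,0.003,0.004,-0.09,0]]'
python3 -m handwheel '[[0.95,0,0,0,0],[0.95,0,0,0,0]]'
python3 - <<'E'
from h import *
t=cam("top"); s=cam("side"); crop(s["color"],200,80,310,180,6,"pics/s9.png"); crop(t["color"],150,140,280,240,6,"pics/t9.png")
E
```

```text
time: 21.3
ee_pos: [0.5917, 0.2047, 0.1619]
tcp_rot: [179.3, 0.5, -2.3]
wrist_force: [-0.3, 0.5, -2.8]
opening: 0.0182
time: 21.5
ee_pos: [0.5925, 0.2047, 0.1641]
tcp_rot: [179.4, 0.3, -2.3]
wrist_force: [-0.9, -0.8, -4.2]
opening: 0.0181
```

View pics/s9.png

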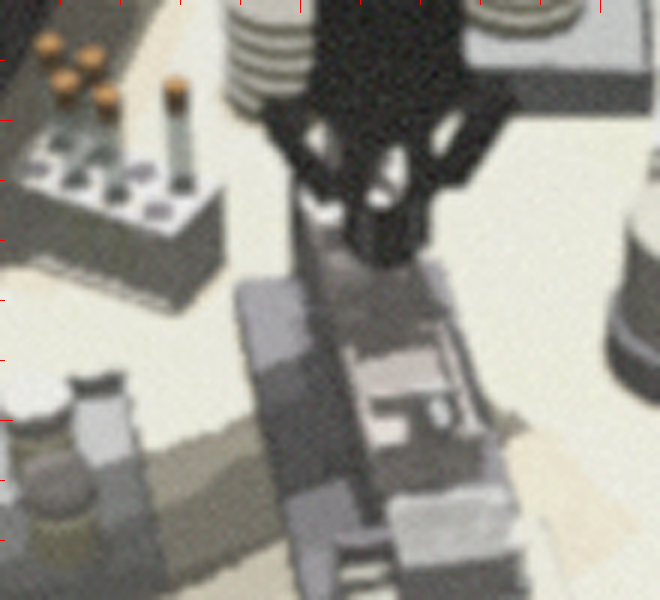

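View pics/t9.png

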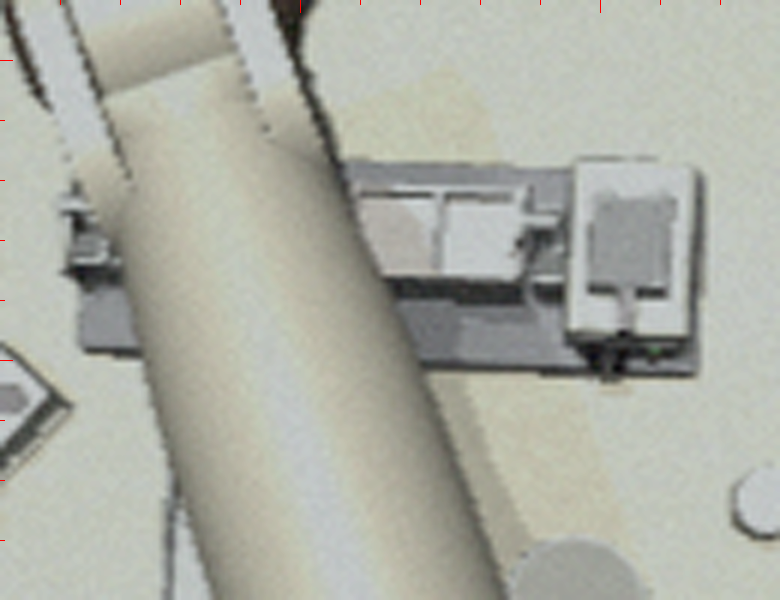

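Run:
```python
from h import *
np.set_printoptions(precision=4,suppress=True)
t=cam("top"); im=t["color"]
a=im[165:192,156:176]; b=im[165:192,230:250]
o=np.hstack([cv2.convertScaleAbs(cv2.resize(x,None,fx=20,fy=20,interpolation=cv2.INTER_NEAREST),alpha=1.4) for x in (a,b)])
cv2.imwrite("pics/t10.png",o)
e=get_obs()["ee_pos"];print(e)
```

```text
[0.5921 0.2048 0.163 ]
```

View pics/t10.png

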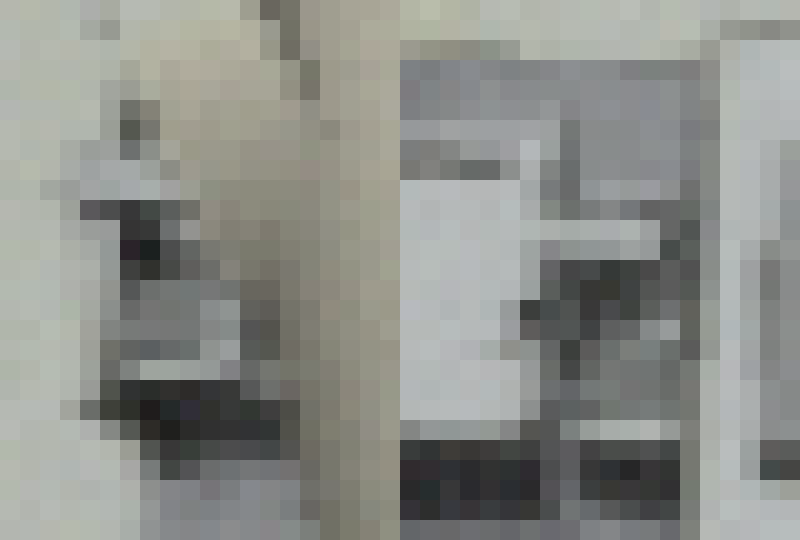

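Run:
```python
from h import *
np.set_printoptions(precision=4,suppress=True)
t=cam("top")
e=get_obs()["ee_pos"]; z=e[2]+.0104
a=onz(t,158.4,173.3,z);b=onz(t,242.6,176.4,z)
print(e,a,b,(a+b)/2-e,np.linalg.norm(a-b),np.degrees(np.arctan2(b[0]-a[0],a[1]-b[1])))
# bearing lips at z .116 : drive
for n,u0,u1,v0,v1 in (("idl",None,None,None,None),):
    pass
s=R.from_euler('z',-2.95,degrees=True).as_matrix()
for y in (-.148,.148): 
    p=np.array([.590,.2037,0])+s@[0,y,0]; p[2]=z; print(y,p,proj(t,p))
for y in (-.132,-.150,.132,.150):
    for x in (-.02,.02):
        p=np.array([.590,.2037,.116])+s@[x,y,0]; print(x,y,proj(t,p))
```

```text
[0.5919 0.2049 0.1626] [0.6    0.3524 0.173 ] [0.5853 0.0555 0.173 ] [ 0.0007 -0.0009  0.0104] 0.29729751719327935 -2.8190133432681304
-0.148 [0.5824 0.0559 0.173 ] [242.4808 177.2248]
0.148 [0.5976 0.3515 0.173 ] [158.6384 173.9471]
-0.02 -0.132 [238.6964 185.5677]
0.02 -0.132 [239.248  174.7821]
-0.02 -0.15 [243.6438 185.7626]
0.02 -0.15 [244.177  174.9744]
-0.02 0.132 [166.3258 182.7175]
0.02 0.132 [167.1455 171.9691]
-0.02 0.15 [161.4044 182.5237]
0.02 0.15 [162.2423 171.7778]
```

```bash
python3 -m handwheel '[[0.95,-0.002,-0.0005,-0.01,0],[0.95,-0.002,-0.0005,-0.02,0],[0.95,-0.002,-0.0005,-0.03,0],[0.95,-0.002,-0.0005,-0.03,0]]'
python3 -m handwheel '[[0.95,0,0,-0.003,0],[0.95,0,0,-0.006,0],[0.95,0,0,-0.009,0],[0.95,0,0,-0.012,0],[0.95,0,0,-0.012,0]]'
```

```text
time: 22.1
ee_pos: [0.589, 0.204, 0.13]
tcp_rot: [179.2, 0.6, -2.3]
wrist_force: [-0.1, 0.7, -3.8]
opening: 0.0185
time: 22.6
ee_pos: [0.5888, 0.204, 0.1176]
tcp_rot: [179.2, 0.7, -2.3]
wrist_force: [0.6, 0.1, -3.9]
opening: 0.0184
```

```bash
for i in 1; do python3 -m handwheel '[[0.95,0,0,-0.002,0],[0.95,0,0,-0.004,0],[0.95,0,0,-0.006,0],[0.95,0,0,-0.006,0]]'; done
python3 -m handwheel '[[0.95,0,0,-0.002,0],[0.95,0,0,-0.004,0],[0.95,0,0,-0.004,0]]'
```

```text
time: 23.0
ee_pos: [0.5887, 0.2039, 0.1112]
tcp_rot: [179.2, 0.7, -2.3]
wrist_force: [0.3, -0.1, -3.9]
opening: 0.018
time: 23.3
ee_pos: [0.5894, 0.2041, 0.1079]
tcp_rot: [179.3, 0.6, -2.3]
wrist_force: [3.1, 0.7, 0.0]
opening: 0.0184
```

Run:
```python
from h import *
t=cam("top"); s=cam("side"); im=t["color"]
a=im[165:192,156:176]; b=im[165:192,230:250]
o=np.hstack([cv2.convertScaleAbs(cv2.resize(x,None,fx=20,fy=20,interpolation=cv2.INTER_NEAREST),alpha=1.4) for x in (a,b)])
cv2.imwrite("pics/t11.png",o); crop(s["color"],200,80,310,180,6,"pics/s11.png")
```

```text
(no output)
```

View pics/t11.png

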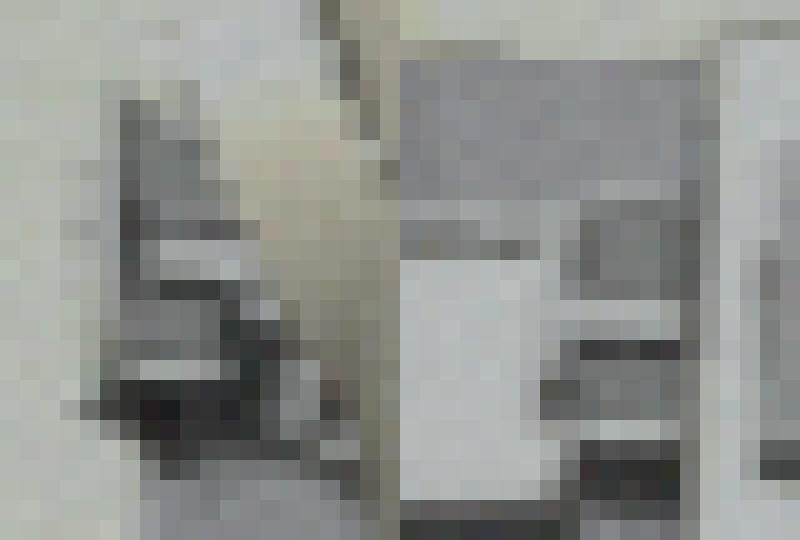

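View pics/s11.png

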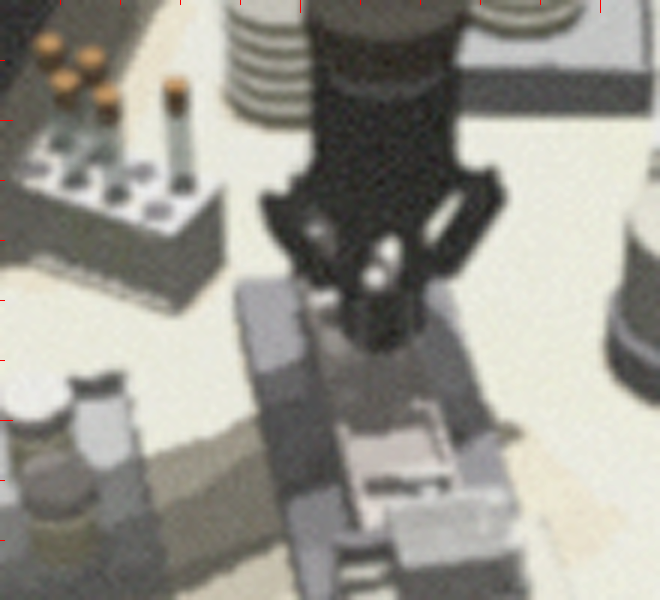

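```bash
python3 -m handwheel '[[0.95,0,0,-0.002,0],[0.95,0,0,-0.004,0],[0.95,0,0,-0.004,0]]'
python3 -m handwheel '[[0.95,0,0,-0.002,0],[0.95,0,0,-0.004,0],[0.95,0,0,-0.004,0]]'
```

```text
time: 23.7
ee_pos: [0.5896, 0.2042, 0.1075]
tcp_rot: [179.3, 0.4, -2.3]
wrist_force: [-6.3, -1.3, 21.4]
opening: 0.0182
time: 24.0
ee_pos: [0.5898, 0.2042, 0.1075]
tcp_rot: [179.4, 0.2, -2.3]
wrist_force: [-7.1, -3.3, 22.2]
opening: 0.0186
```

Run:
```python
from h import *
o=get_obs(); print(o["wrist_force"],o["torque"],o["ee_pos"],o["tcp_rot"])
```

```text
[-7.07360369 -3.30657751 22.17416182] [-0.48132364  1.60301939 -0.30124012] [0.58975181 0.20420332 0.10745054] [179.40009878   0.23581333  -2.33936399]
```

```bash
python3 -m handwheel '[[0.95,0,0,0.004,0],[0.95,-0.002,0,0.004,0],[0.95,-0.002,0,0.004,0]]'
python3 -m handwheel '[[0.95,0,0,-0.002,0],[0.95,0,0,-0.003,0],[0.95,0,0,-0.003,0]]'
python3 -m handwheel '[[0.95,0,0,-0.002,0],[0.95,0,0,-0.003,0],[0.95,0,0,-0.003,0]]'
```

```text
time: 24.3
ee_pos: [0.5872, 0.2042, 0.1108]
tcp_rot: [179.4, 0.3, -2.3]
wrist_force: [0.9, -0.1, -2.9]
opening: 0.0182
time: 24.6
ee_pos: [0.5884, 0.2043, 0.1085]
tcp_rot: [179.4, 0.1, -2.3]
wrist_force: [4.9, 0.1, 4.3]
opening: 0.0178
time: 24.9
ee_pos: [0.5892, 0.2044, 0.1078]
tcp_rot: [179.5, -0.0, -2.4]
wrist_force: [-0.5, -1.8, 14.9]
opening: 0.0176
```

Run:
```python
from h import *
np.set_printoptions(precision=1,suppress=True)
s=cam("side"); t=cam("top")
im=s["color"].copy()
f=8;x0,y0,x1,y1=215,110,300,180
big=cv2.convertScaleAbs(cv2.resize(im[y0:y1,x0:x1],None,fx=f,fy=f,interpolation=cv2.INTER_CUBIC),alpha=1.5)
Rz=R.from_euler('z',-2.9,degrees=True).as_matrix()
for z0,col in ((.055,(0,0,255)),(.040,(255,0,0))):
    P=[]
    for x,y,z in [(-.028,-.126,.02),(.028,-.126,.02),(-.028,-.126,0),(-.028,.126,.02),(0,-.148,.063),(0,.148,.063)]:
        p=proj(s,np.array([.59,.2037,z0])+Rz@[x,y,z]); q=((p+.5-[x0,y0])*f).astype(int); cv2.drawMarker(big,tuple(map(int,q)),col,cv2.MARKER_CROSS,12,1); P.append(p)
    print(z0,np.array(P))
cv2.imwrite("pics/s12.png",big)
o=get_obs(); print(o["wrist_force"],o["torque"])
```

```text
0.055 [[262.  170.7]
 [279.6 168.4]
 [262.  175.2]
 [249.1 121.3]
 [272.5 164.3]
 [255.7 106.7]]
0.04 [[262.  174.1]
 [279.5 171.8]
 [262.  178.5]
 [249.2 124.7]
 [272.4 167.9]
 [255.8 110.2]]
[-1.4 -1.8 15.4] [-0.3  0.2 -0.3]
```

View pics/s12.png

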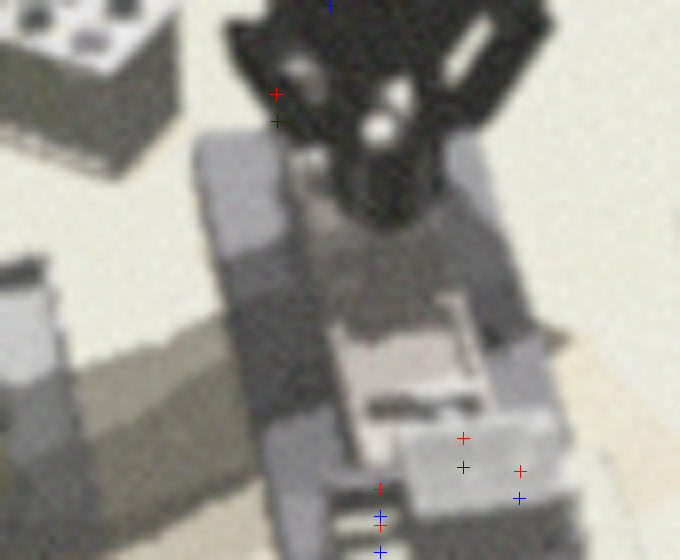

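Run:
```python
from h import *
s=cam("side")
im=s["color"].copy()
f=8;x0,y0,x1,y1=215,110,300,180
big=cv2.convertScaleAbs(cv2.resize(im[y0:y1,x0:x1],None,fx=f,fy=f,interpolation=cv2.INTER_CUBIC),alpha=1.5)
Rz=R.from_euler('z',-2.9,degrees=True).as_matrix()
for z0,col in ((.055,(0,0,255)),(.040,(255,0,0))):
    q=[]
    for x,y,z in [(-.028,-.01,.02),(-.028,-.072,.02),(.028,-.072,.02),(-.028,-.072,.02),(-.028,-.126,.02),(.028,-.126,.02),(.028,-.02,.02)]:
        p=proj(s,np.array([.59,.2037,z0])+Rz@[x,y,z]); q.append((p+.5-[x0,y0])*f)
    cv2.polylines(big,[np.int32(q)],False,col,1)
cv2.imwrite("pics/s13.png",big)
```

```text
(no output)
```

View pics/s13.png

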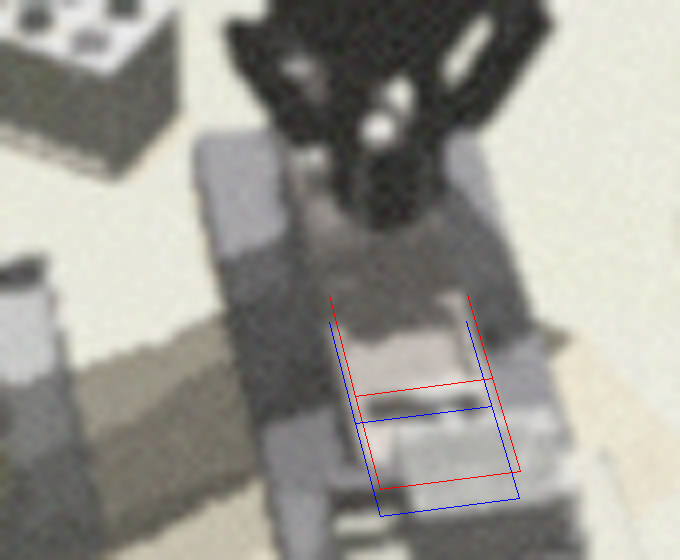

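Run:
```python
from h import *
t=cam("top")
im=cv2.imread("pics/top0.png")
a=im[165:192,156:176]; b=im[165:192,230:250]
o=np.hstack([cv2.convertScaleAbs(cv2.resize(x,None,fx=20,fy=20,interpolation=cv2.INTER_NEAREST),alpha=1.4) for x in (a,b)])
Rz=R.from_euler('z',-2.95,degrees=True).as_matrix()
def mk(p,col):
    q=proj(t,p); 
    for off,x0,x1 in ((0,156,176),(400,230,250)):
        if x0<=q[0]<x1: cv2.drawMarker(o,(int((q[0]+.5-x0)*20+off),int((q[1]+.5-165)*20)),col,cv2.MARKER_CROSS,10,1)
O=np.array([.59,.2037,0])
for y in (-.132,-.15,.132,.15):
    for x in (-.015,.015): mk(O+Rz@[x,y,.116],(0,0,255))
    for x in (-.005,.005): mk(O+Rz@[x,y,.100],(255,0,0))
cv2.imwrite("pics/t14.png",o)
```

```text
(no output)
```

View pics/t14.png

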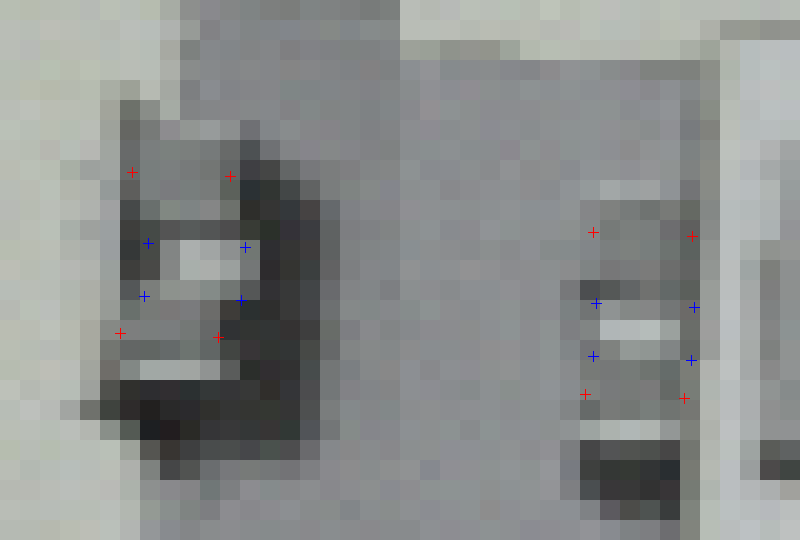

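```bash
python3 -m handwheel '[[0.95,0,0,0.004,0],[0.95,0.003,0,0.004,0],[0.95,0.003,0,0.004,0]]'
python3 -m handwheel '[[0.95,0,0,-0.002,0],[0.95,0,0,-0.003,0],[0.95,0,0,-0.003,0]]'
python3 -m handwheel '[[0.95,0,0,-0.002,0],[0.95,0,0,-0.003,0],[0.95,0,0,-0.003,0]]'
```

```text
time: 25.4
ee_pos: [0.5921, 0.2044, 0.1107]
tcp_rot: [179.4, 0.0, -2.4]
wrist_force: [-0.5, -0.3, -4.4]
opening: 0.0185
time: 25.7
ee_pos: [0.5918, 0.2043, 0.1068]
tcp_rot: [179.4, 0.1, -2.4]
wrist_force: [-0.9, 0.6, -4.2]
opening: 0.0181
time: 26.0
ee_pos: [0.5918, 0.2042, 0.1036]
tcp_rot: [179.4, 0.1, -2.4]
wrist_force: [1.2, 0.3, -3.0]
opening: 0.0179
```

Past the earlier block, free. Continue.

```bash
python3 -m handwheel '[[0.95,0,0,-0.002,0],[0.95,0,0,-0.003,0],[0.95,0,0,-0.003,0]]'
python3 -m handwheel '[[0.95,0,0,-0.002,0],[0.95,0,0,-0.003,0],[0.95,0,0,-0.003,0]]'
```

```text
time: 26.3
ee_pos: [0.5917, 0.2042, 0.1005]
tcp_rot: [179.4, 0.1, -2.4]
wrist_force: [1.0, -0.2, -2.9]
opening: 0.0182
time: 26.6
ee_pos: [0.5917, 0.2042, 0.0973]
tcp_rot: [179.4, 0.1, -2.4]
wrist_force: [1.4, -0.4, -4.0]
opening: 0.0186
```

```bash
python3 -m handwheel '[[0.95,0,0,-0.001,0],[0.95,0,0,-0.0025,0],[0.95,0,0,-0.0025,0]]'
python3 -m handwheel '[[0.95,0,0,-0.001,0],[0.95,0,0,-0.001,0]]'
python3 -m handwheel '[[0.95,0,0,-0.001,0],[0.95,0,0,-0.001,0]]'
python3 -m handwheel '[[0.95,0,0,-0.001,0],[0.95,0,0,-0.001,0]]'
```

```text
time: 26.9
ee_pos: [0.5917, 0.2042, 0.0945]
tcp_rot: [179.4, 0.1, -2.4]
wrist_force: [0.5, -0.2, -3.0]
opening: 0.0182
time: 27.1
ee_pos: [0.5917, 0.2042, 0.0934]
tcp_rot: [179.4, 0.1, -2.4]
wrist_force: [1.1, 0.1, -3.3]
opening: 0.018
time: 27.3
ee_pos: [0.5917, 0.2042, 0.0922]
tcp_rot: [179.4, 0.1, -2.4]
wrist_force: [0.6, -0.1, -3.5]
opening: 0.0184
time: 27.5
ee_pos: [0.5917, 0.2042, 0.092]
tcp_rot: [179.4, 0.1, -2.4]
wrist_force: [-1.8, -0.6, 3.0]
opening: 0.018
```

```bash
python3 -m handwheel '[[0.95,0,0,-0.0005,0],[0.95,0,0,-0.0005,0]]'
python3 -m handwheel '[[0.4,0,0,0,0],[0.4,0,0,0,0],[0.4,0,0,0,0]]'
python3 -m handwheel '[[0.4,0,0,0.03,0],[0.4,0,0,0.07,0],[0.4,0,0,0.11,0],[0.4,0,0,0.14,0],[0.4,0,0,0.14,0]]'
python3 -m handwheel '[[0.3,-0.08,-0.24,0,2],[0.3,-0.08,-0.24,0,2],[0.3,-0.08,-0.24,0,2],[0.3,-0.08,-0.24,0,2],[0.3,-0.08,-0.24,0,2]]'
python3 - <<'E'
from h import *
t=cam("top"); s=cam("side"); crop(s["color"],200,80,330,180,6,"pics/s15.png"); crop(t["color"],150,140,280,240,6,"pics/t15.png"); crop(s["color"],180,180,350,340,4.5,"pics/s15l.png")
E
```

```text
time: 27.7
ee_pos: [0.5917, 0.2042, 0.092]
tcp_rot: [179.4, 0.1, -2.4]
wrist_force: [-2.3, -1.0, 4.0]
opening: 0.0183
time: 28.0
ee_pos: [0.5918, 0.2043, 0.0919]
tcp_rot: [179.4, 0.1, -2.4]
wrist_force: [0.1, 0.1, -0.3]
opening: 0.0513
time: 28.5
ee_pos: [0.593, 0.2047, 0.2368]
tcp_rot: [179.6, -0.3, -2.4]
wrist_force: [-0.0, 0.5, -0.6]
opening: 0.0513
time: 29.0
ee_pos: [0.5127, -0.0347, 0.2361]
tcp_rot: [179.6, -0.3, -0.3]
wrist_force: [0.3, -0.1, 0.6]
opening: 0.0596
```

View pics/s15.png

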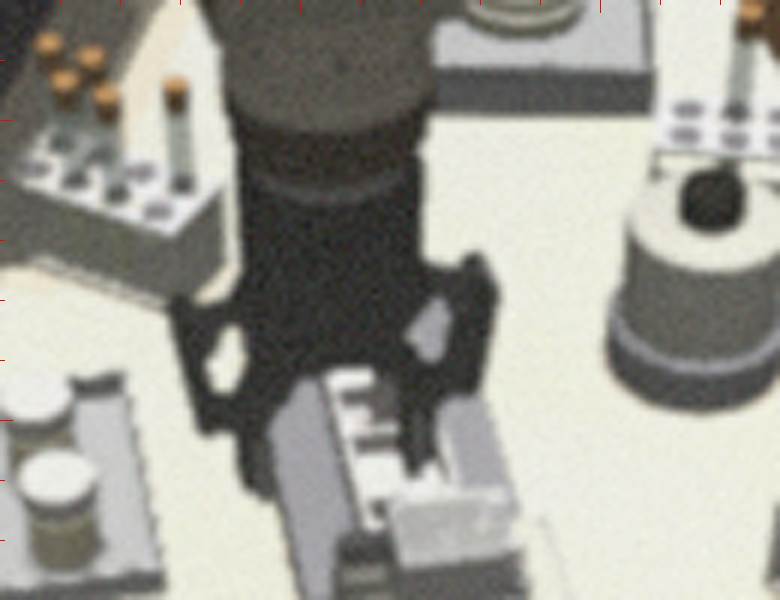

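View pics/t15.png

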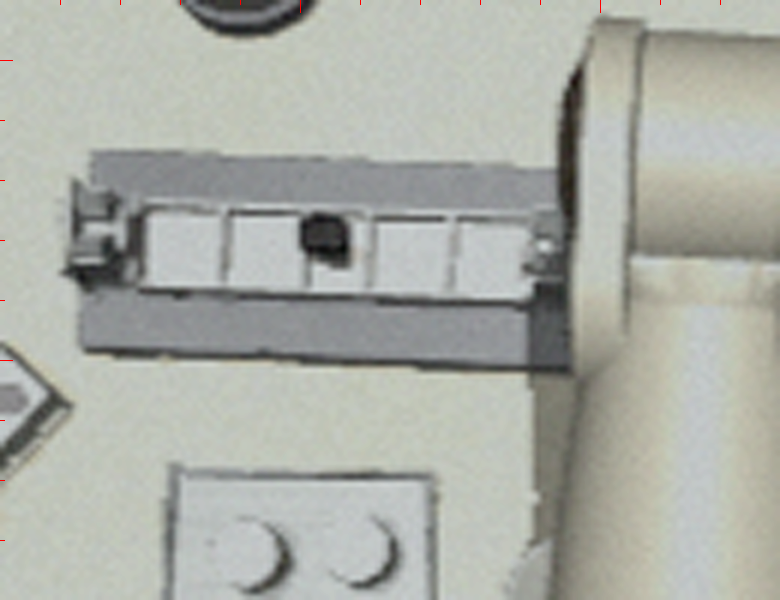

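View pics/s15l.png

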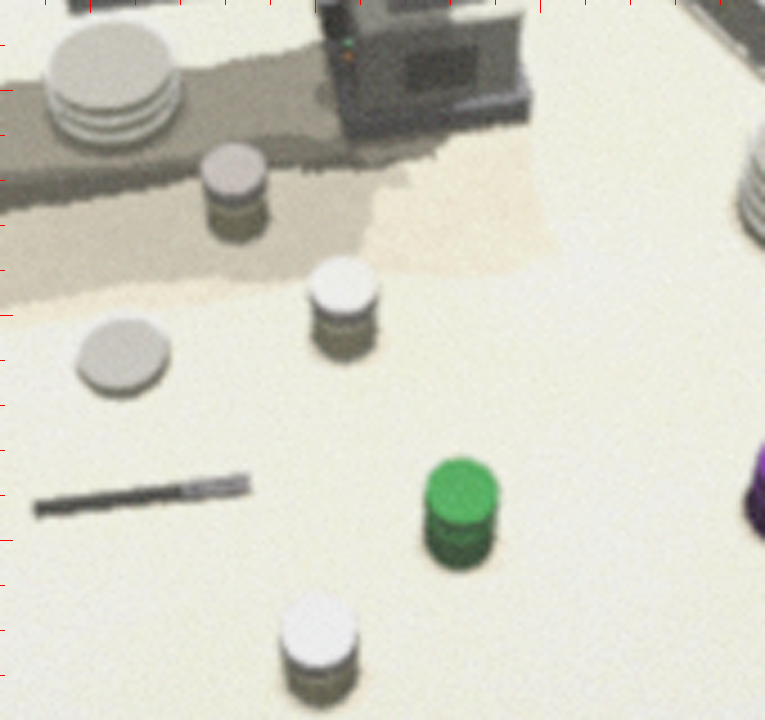

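```bash
python3 -m handwheel '[[0.3,-0.033,-0.137,-0.03,0.3],[0.3,-0.033,-0.137,-0.06,0.3],[0.3,-0.033,-0.137,-0.1,0.3],[0.3,-0.033,-0.137,-0.12,0.3],[0.3,-0.033,-0.137,-0.12,0.3]]'
python3 -m handwheel '[[0.3,0,0,0,0],[0.3,0,0,0,0]]'
python3 - <<'E'
from h import *
s=cam("side"); crop(s["color"],200,200,330,300,6,"pics/s16.png")
E
```

```text
time: 29.6
ee_pos: [0.4754, -0.1752, 0.1101]
tcp_rot: [179.7, 0.2, -0.5]
wrist_force: [-0.7, 0.6, 0.3]
opening: 0.0597
time: 29.8
ee_pos: [0.4759, -0.1746, 0.1108]
tcp_rot: [179.7, 0.2, -0.5]
wrist_force: [0.1, 1.1, 0.9]
opening: 0.0601
```

View pics/s16.png

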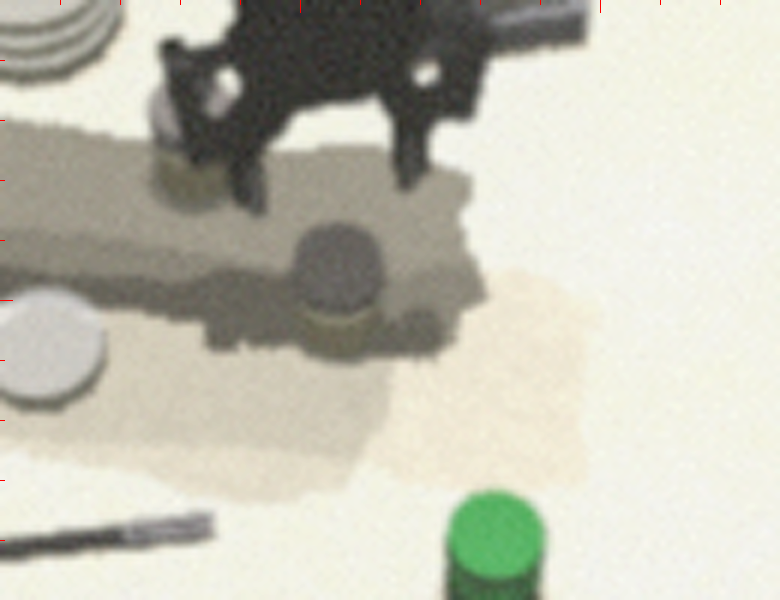

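```bash
python3 -m handwheel '[[0.3,0.004,0.003,-0.03,0.4],[0.3,0.004,0.003,-0.06,0.4],[0.3,0.004,0.003,-0.08,0.4],[0.3,0.004,0.003,-0.08,0.4]]'
python3 -m handwheel '[[0.7,0,0,0,0],[0.7,0,0,0,0],[0.7,0,0,0,0],[0.7,0,0,0,0]]' 40
python3 -m handwheel '[[0.7,0,0,0.02,0],[0.7,0,0,0.06,0],[0.7,0,0,0.11,0],[0.7,0,0,0.16,0],[0.7,0,0,0.21,0]]'
python3 -m handwheel '[[0.7,0,0,0,0],[0.7,0,0,0,0]]'
```

```text
time: 30.25
ee_pos: [0.4801, -0.1706, 0.0304]
tcp_rot: [179.7, 0.2, 0.0]
wrist_force: [-0.1, 1.0, -0.1]
opening: 0.0597
time: 30.65
ee_pos: [0.4814, -0.1707, 0.0325]
tcp_rot: [179.7, 0.0, 0.0]
wrist_force: [-0.1, 2.3, 6.5]
opening: 0.0409
time: 31.15
ee_pos: [0.4811, -0.1706, 0.2454]
tcp_rot: [179.6, -0.0, 0.0]
wrist_force: [2.1, -0.6, -2.2]
opening: 0.0412
time: 31.35
ee_pos: [0.4818, -0.1709, 0.2477]
tcp_rot: [179.6, -0.3, 0.0]
wrist_force: [0.4, 0.5, -1.5]
opening: 0.0408
```

```bash
python3 -m handwheel '[[0.7,0.055,0.23,0,-2.9],[0.7,0.055,0.23,0,-2.9],[0.7,0.055,0.23,0,-2.9],[0.7,0.055,0.23,0,-2.9],[0.7,0.055,0.23,0,-2.9]]'
python3 -m handwheel '[[0.7,0.058,0.24,0,0],[0.7,0.058,0.24,0,0],[0.7,0.058,0.24,0,0],[0.7,0.058,0.24,0,0],[0.7,0.058,0.24,0,0]]'
python3 -m handwheel '[[0.7,0,0,-0.03,0],[0.7,0,0,-0.06,0],[0.7,0,0,-0.08,0],[0.7,0,0,-0.08,0]]'
python3 -m handwheel '[[0.7,0,0,0,0],[0.7,0,0,0,0]]'
```

```text
time: 31.85
ee_pos: [0.5365, 0.0618, 0.2461]
tcp_rot: [179.6, -0.1, -2.8]
wrist_force: [0.1, 0.7, -0.1]
opening: 0.0408
time: 32.35
ee_pos: [0.5942, 0.3037, 0.2444]
tcp_rot: [179.5, -0.0, -2.8]
wrist_force: [1.0, -0.8, 0.0]
opening: 0.0407
time: 32.75
ee_pos: [0.5924, 0.303, 0.1592]
tcp_rot: [179.3, 0.4, -2.8]
wrist_force: [0.3, -0.7, -1.4]
opening: 0.0411
time: 32.95
ee_pos: [0.5924, 0.3029, 0.1595]
tcp_rot: [179.3, 0.4, -2.8]
wrist_force: [-0.3, -0.2, -0.1]
opening: 0.0411
```

```bash
python3 -m handwheel '[[0.7,0.004,-0.0015,0,0],[0.7,0.004,-0.0015,-0.02,0],[0.7,0.004,-0.0015,-0.04,0],[0.7,0.004,-0.0015,-0.055,0],[0.7,0.004,-0.0015,-0.055,0]]'
python3 -m handwheel '[[0.7,0,0,0,0],[0.7,0,0,0,0]]'
python3 - <<'E'
from h import *
s=cam("side"); crop(s["color"],200,80,330,180,6,"pics/s17.png")
t=cam("top"); crop(t["color"],150,140,280,240,6,"pics/t17.png")
E
```

```text
time: 33.45
ee_pos: [0.5958, 0.3008, 0.1027]
tcp_rot: [179.2, 0.5, -2.8]
wrist_force: [0.3, -0.1, -1.1]
opening: 0.0411
time: 33.65
ee_pos: [0.5963, 0.301, 0.1038]
tcp_rot: [179.2, 0.4, -2.8]
wrist_force: [0.8, -0.6, -0.2]
opening: 0.0411
```

View pics/s17.png

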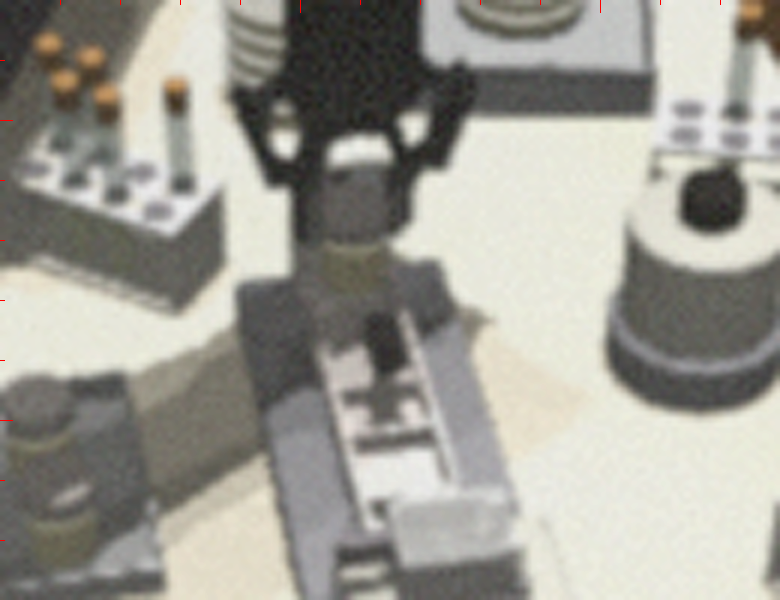

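View pics/t17.png

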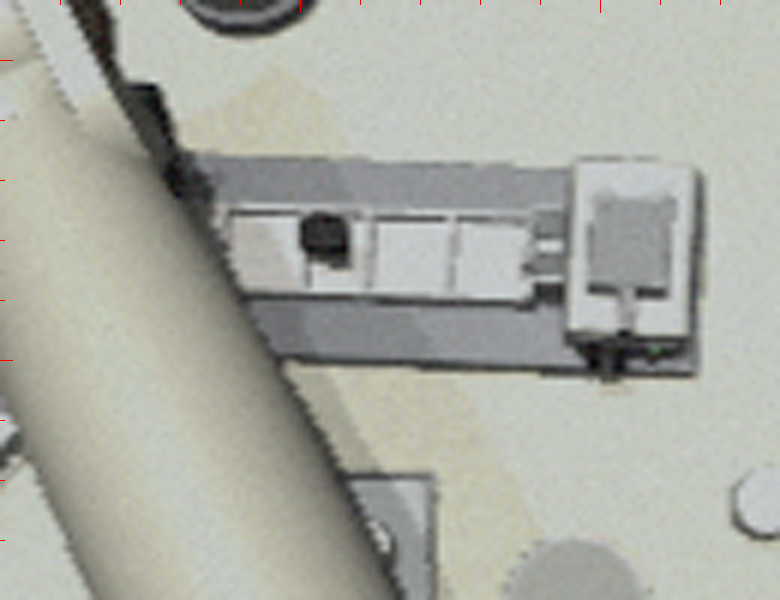

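```bash
python3 -m handwheel '[[0.7,0,0.0005,-0.005,0],[0.7,0,0.0005,-0.01,0],[0.7,0,0.0005,-0.012,0],[0.7,0,0.0005,-0.012,0]]'
python3 -m handwheel '[[0.7,0,0,-0.004,0],[0.7,0,0,-0.007,0],[0.7,0,0,-0.007,0]]'
```

```text
time: 34.15
ee_pos: [0.596, 0.3014, 0.0911]
tcp_rot: [179.2, 0.5, -2.8]
wrist_force: [0.2, -0.3, -0.9]
opening: 0.0413
time: 34.45
ee_pos: [0.5957, 0.3012, 0.0833]
tcp_rot: [179.2, 0.5, -2.8]
wrist_force: [0.9, 0.1, -0.9]
opening: 0.0406
```

```bash
python3 -m handwheel '[[0.7,0,0,-0.003,0],[0.7,0,0,-0.004,0],[0.7,0,0,-0.004,0]]'
python3 -m handwheel '[[0.7,0,0,-0.0015,0],[0.7,0,0,-0.0015,0]]'
python3 -m handwheel '[[0.7,0,0,-0.0015,0],[0.7,0,0,-0.0015,0]]'
```

```text
time: 34.75
ee_pos: [0.5956, 0.3012, 0.0791]
tcp_rot: [179.2, 0.5, -2.8]
wrist_force: [-0.2, -0.4, 0.1]
opening: 0.041
time: 34.95
ee_pos: [0.5956, 0.3012, 0.0775]
tcp_rot: [179.2, 0.5, -2.8]
wrist_force: [0.5, -0.8, -0.9]
opening: 0.0407
time: 35.15
ee_pos: [0.5957, 0.3012, 0.0767]
tcp_rot: [179.2, 0.5, -2.8]
wrist_force: [-1.4, -0.9, 4.6]
opening: 0.0408
```

Contact on the floor as predicted (0.0765). Release, rise, go toward bottle B.

```bash
python3 -m handwheel '[[0.3,0,0,0,0],[0.3,0,0,0,0],[0.3,0,0,0,0]]'
python3 -m handwheel '[[0.3,0,0,0.03,0],[0.3,0,0,0.07,0],[0.3,0,0,0.11,0],[0.3,0,0,0.15,0],[0.3,0,0,0.15,0]]'
python3 -m handwheel '[[0.3,-0.08,-0.19,0,0],[0.3,-0.08,-0.19,0,0],[0.3,-0.08,-0.19,0,0],[0.3,-0.08,-0.19,0,0],[0.3,-0.08,-0.19,0,0]]'
python3 -m handwheel '[[0.3,-0.08,-0.17,0,2.8],[0.3,-0.08,-0.17,0,2.8],[0.3,-0.08,-0.17,0,2.8],[0.3,-0.08,-0.17,-0.03,2.8],[0.3,-0.08,-0.17,-0.06,2.8]]'
python3 -m handwheel '[[0.3,0,0,0,0]]'
python3 - <<'E'
from h import *
s=cam("side"); crop(s["color"],200,80,330,180,6,"pics/s18.png"); crop(s["color"],180,180,350,340,4.5,"pics/s18l.png")
t=cam("top"); crop(t["color"],150,140,280,240,6,"pics/t18.png")
E
```

```text
time: 35.45
ee_pos: [0.5957, 0.3012, 0.0766]
tcp_rot: [179.2, 0.5, -2.8]
wrist_force: [-0.1, 0.0, -0.9]
opening: 0.0598
time: 35.95
ee_pos: [0.5969, 0.3019, 0.2332]
tcp_rot: [179.4, 0.1, -2.8]
wrist_force: [0.3, -0.4, -0.5]
opening: 0.0593
time: 36.45
ee_pos: [0.5152, 0.1082, 0.2341]
tcp_rot: [179.4, 0.0, -3.0]
wrist_force: [-0.3, 0.1, 0.8]
opening: 0.0597
time: 36.95
ee_pos: [0.4345, -0.0649, 0.1744]
tcp_rot: [179.3, -0.1, -0.4]
wrist_force: [0.3, 0.2, 0.4]
opening: 0.0599
time: 37.05
ee_pos: [0.4327, -0.0653, 0.1709]
tcp_rot: [179.4, 0.2, -0.5]
wrist_force: [0.1, 0.5, -0.1]
opening: 0.0598
```

View pics/s18.png

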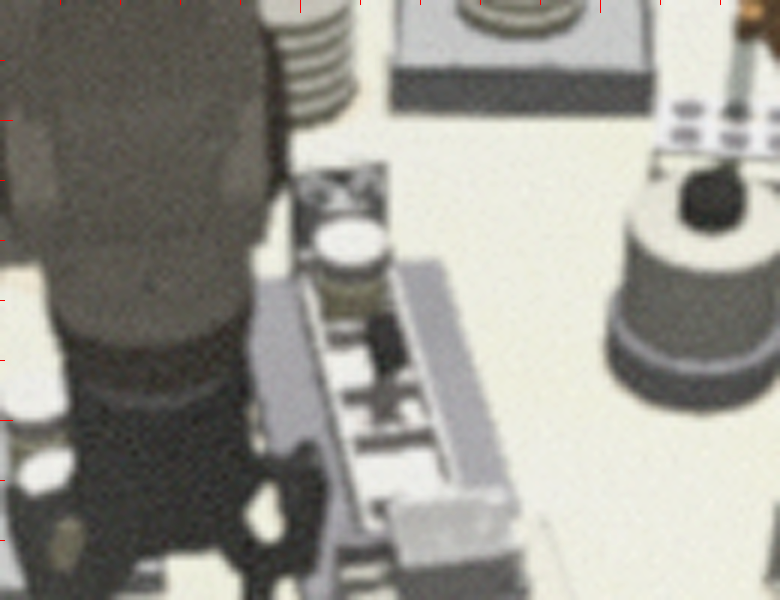

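View pics/s18l.png

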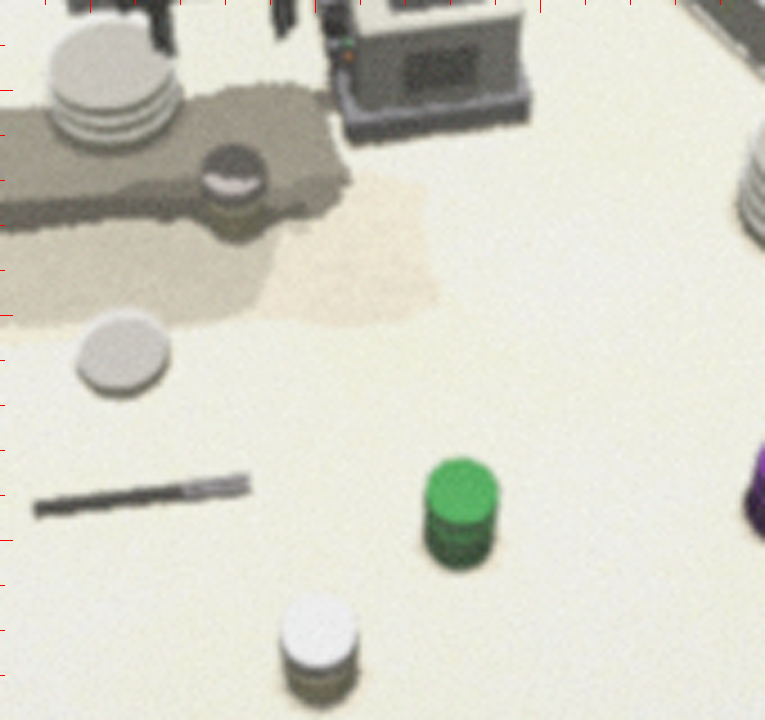

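View pics/t18.png

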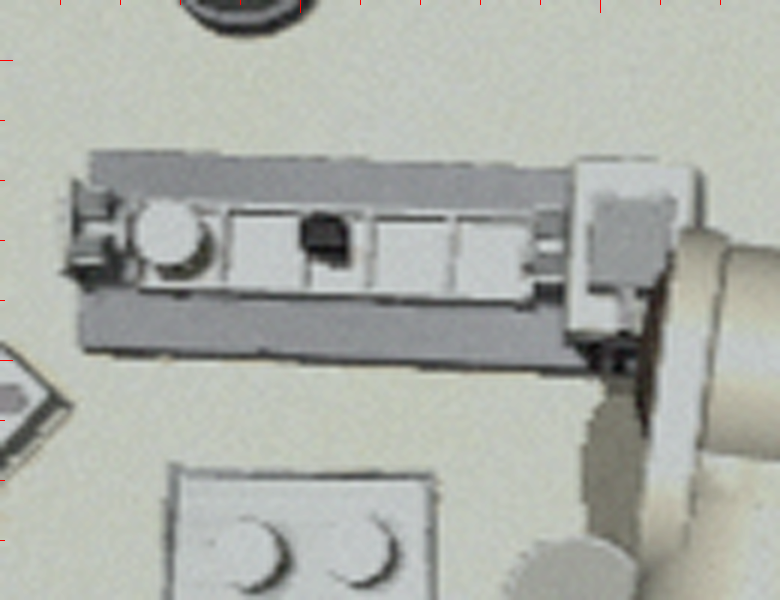

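```bash
python3 -m handwheel '[[0.3,-0.001,-0.0025,-0.04,0.4],[0.3,-0.001,-0.0025,-0.08,0.4],[0.3,-0.001,-0.0025,-0.11,0.4],[0.3,-0.001,-0.0025,-0.11,0.4],[0.3,-0.001,-0.0025,-0.11,0.4]]'
python3 -m handwheel '[[0.3,0,0,0,0]]'
```

```text
time: 37.65
ee_pos: [0.4345, -0.0667, 0.0668]
tcp_rot: [179.3, -0.2, 0.0]
wrist_force: [0.5, -0.5, 0.7]
opening: 0.0595
time: 37.75
ee_pos: [0.436, -0.0665, 0.0693]
tcp_rot: [179.3, -0.4, 0.1]
wrist_force: [-1.3, -0.6, 0.0]
opening: 0.0599
```

```bash
python3 -m handwheel '[[0.3,-0.004,-0.002,-0.02,0],[0.3,-0.004,-0.002,-0.038,0],[0.3,-0.004,-0.002,-0.038,0]]'
python3 -m handwheel '[[0.7,0,0,0,0],[0.7,0,0,0,0],[0.7,0,0,0,0],[0.7,0,0,0,0]]' 40
python3 -m handwheel '[[0.7,0,0,0.02,0],[0.7,0,0,0.06,0],[0.7,0,0,0.11,0],[0.7,0,0,0.16,0],[0.7,0,0,0.21,0]]'
python3 -m handwheel '[[0.7,0,0,0,0],[0.7,0,0,0,0]]'
```

```text
time: 38.05
ee_pos: [0.432, -0.0684, 0.0315]
tcp_rot: [179.3, -0.3, 0.1]
wrist_force: [-0.1, 0.7, -0.4]
opening: 0.0596
time: 38.45
ee_pos: [0.4333, -0.0684, 0.0337]
tcp_rot: [179.3, -0.5, 0.1]
wrist_force: [-1.1, 1.1, 7.9]
opening: 0.0406
time: 38.95
ee_pos: [0.433, -0.0684, 0.2468]
tcp_rot: [179.3, -0.6, 0.1]
wrist_force: [2.5, -0.7, -0.2]
opening: 0.0408
time: 39.15
ee_pos: [0.4338, -0.0684, 0.2489]
tcp_rot: [179.2, -0.8, 0.1]
wrist_force: [-0.2, -0.6, -1.5]
opening: 0.0411
```

```bash
python3 -m handwheel '[[0.7,0.08,0.16,0,-2.9],[0.7,0.08,0.16,0,-2.9],[0.7,0.08,0.16,0,-2.9],[0.7,0.08,0.16,0,-2.9],[0.7,0.08,0.16,0,-2.9]]'
python3 -m handwheel '[[0.7,0.08,0.157,0,0],[0.7,0.08,0.157,0,0],[0.7,0.08,0.157,0,0],[0.7,0.08,0.157,0,0],[0.7,0.08,0.157,0,0]]'
python3 -m handwheel '[[0.7,0,0,-0.03,0],[0.7,0,0,-0.06,0],[0.7,0,0,-0.09,0],[0.7,0,0,-0.09,0],[0.7,0,0,-0.09,0]]'
python3 -m handwheel '[[0.7,0,0,0,0]]'
```

```text
time: 39.65
ee_pos: [0.5142, 0.0945, 0.2462]
tcp_rot: [179.2, -0.6, -2.6]
wrist_force: [-0.6, 0.8, -2.1]
opening: 0.0408
time: 40.15
ee_pos: [0.5946, 0.254, 0.2427]
tcp_rot: [179.1, -0.4, -2.4]
wrist_force: [0.0, -0.7, -1.3]
opening: 0.0406
time: 40.65
ee_pos: [0.594, 0.253, 0.1529]
tcp_rot: [179.1, -0.3, -2.5]
wrist_force: [-0.4, -0.3, 0.6]
opening: 0.0409
time: 40.75
ee_pos: [0.5945, 0.2527, 0.155]
tcp_rot: [179.2, -0.4, -2.5]
wrist_force: [0.8, 1.3, -0.1]
opening: 0.0404
```

```bash
python3 -m handwheel '[[0.7,-0.0005,-0.004,0,-0.4],[0.7,-0.0005,-0.004,-0.02,-0.4],[0.7,-0.0005,-0.004,-0.04,-0.4],[0.7,-0.0005,-0.004,-0.052,-0.4],[0.7,-0.0005,-0.004,-0.052,-0.4]]'
python3 -m handwheel '[[0.7,0,0,0,0],[0.7,0,0,0,0]]'
python3 - <<'E'
from h import *
s=cam("side"); crop(s["color"],200,80,330,180,6,"pics/s19.png")
E
```

```text
time: 41.25
ee_pos: [0.5935, 0.2483, 0.102]
tcp_rot: [179.1, -0.3, -2.9]
wrist_force: [-0.3, -0.6, -0.6]
opening: 0.0409
time: 41.45
ee_pos: [0.594, 0.2484, 0.1033]
tcp_rot: [179.1, -0.4, -2.9]
wrist_force: [-0.6, -0.2, -0.6]
opening: 0.0406
```

View pics/s19.png

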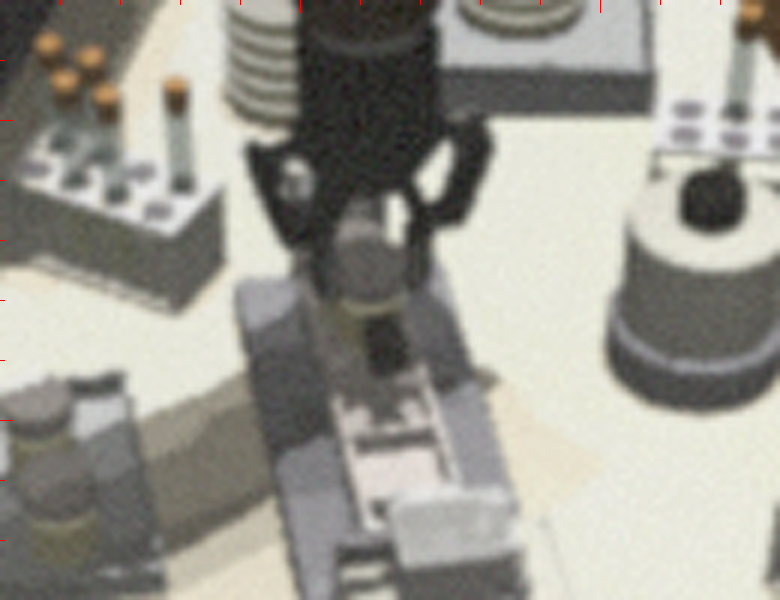

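Held upright over the second cell. Lower.

```bash
python3 -m handwheel '[[0.7,0,0,-0.005,0],[0.7,0,0,-0.01,0],[0.7,0,0,-0.015,0],[0.7,0,0,-0.015,0]]'
python3 -m handwheel '[[0.7,0,0,-0.004,0],[0.7,0,0,-0.006,0],[0.7,0,0,-0.006,0]]'
python3 -m handwheel '[[0.7,0,0,-0.002,0],[0.7,0,0,-0.002,0]]'
python3 -m handwheel '[[0.7,0,0,-0.0015,0],[0.7,0,0,-0.0015,0]]'
```

```text
time: 41.9
ee_pos: [0.5935, 0.2483, 0.087]
tcp_rot: [179.1, -0.3, -2.9]
wrist_force: [-0.3, -0.7, -0.4]
opening: 0.0407
time: 42.2
ee_pos: [0.5933, 0.2482, 0.0805]
tcp_rot: [179.1, -0.3, -2.9]
wrist_force: [0.0, 0.6, -0.1]
opening: 0.041
time: 42.4
ee_pos: [0.5932, 0.2482, 0.0783]
tcp_rot: [179.1, -0.3, -2.9]
wrist_force: [1.1, 0.3, -1.0]
opening: 0.0408
time: 42.6
ee_pos: [0.5935, 0.2482, 0.0778]
tcp_rot: [179.1, -0.3, -2.9]
wrist_force: [-2.6, -2.2, 4.7]
opening: 0.0405
```

```bash
python3 -m handwheel '[[0.3,0,0,0,0],[0.3,0,0,0,0],[0.3,0,0,0,0]]'
python3 -m handwheel '[[0.3,0,0,0.03,0],[0.3,0,0,0.07,0],[0.3,0,0,0.11,0],[0.3,0,0,0.15,0],[0.3,0,0,0.15,0]]'
python3 -m handwheel '[[0.3,-0.08,-0.22,0,0],[0.3,-0.08,-0.22,0,0],[0.3,-0.08,-0.22,0,0],[0.3,-0.08,-0.22,0,0],[0.3,-0.08,-0.22,0,0]]'
python3 -m handwheel '[[0.3,-0.06,-0.24,0,2.8],[0.3,-0.06,-0.24,0,2.8],[0.3,-0.06,-0.24,0,2.8],[0.3,-0.06,-0.24,0,2.8],[0.3,-0.06,-0.24,0,2.8]]'
python3 -m handwheel '[[0.3,-0.035,-0.165,0,0],[0.3,-0.035,-0.165,0,0],[0.3,-0.035,-0.165,0,0],[0.3,-0.035,-0.165,-0.04,0],[0.3,-0.035,-0.165,-0.04,0]]'
python3 -m handwheel '[[0.3,0,0,0,0]]'
python3 - <<'E'
from h import *
s=cam("side"); crop(s["color"],200,80,330,180,6,"pics/s20.png"); crop(s["color"],180,180,350,340,4.5,"pics/s20l.png")
t=cam("top"); crop(t["color"],150,140,280,240,6,"pics/t20.png")
E
```

```text
time: 42.9
ee_pos: [0.5935, 0.2482, 0.0778]
tcp_rot: [179.1, -0.3, -2.9]
wrist_force: [0.8, 0.2, 0.1]
opening: 0.0595
time: 43.4
ee_pos: [0.5948, 0.2488, 0.2343]
tcp_rot: [179.3, -0.8, -2.9]
wrist_force: [-0.1, -0.2, 0.6]
opening: 0.06
time: 43.9
ee_pos: [0.5136, 0.0264, 0.2344]
tcp_rot: [179.3, -0.8, -3.0]
wrist_force: [0.0, -0.0, 0.6]
opening: 0.0597
time: 44.4
ee_pos: [0.4526, -0.2154, 0.2343]
tcp_rot: [179.3, -0.8, -0.2]
wrist_force: [1.9, -0.2, 0.2]
opening: 0.0596
time: 44.9
ee_pos: [0.4154, -0.3819, 0.1888]
tcp_rot: [179.6, -0.5, -0.4]
wrist_force: [0.5, 0.9, -0.8]
opening: 0.0594
time: 45.0
ee_pos: [0.4149, -0.3817, 0.1886]
tcp_rot: [179.6, -0.5, -0.4]
wrist_force: [0.6, -0.1, 0.9]
opening: 0.0601
```

View pics/s20.png

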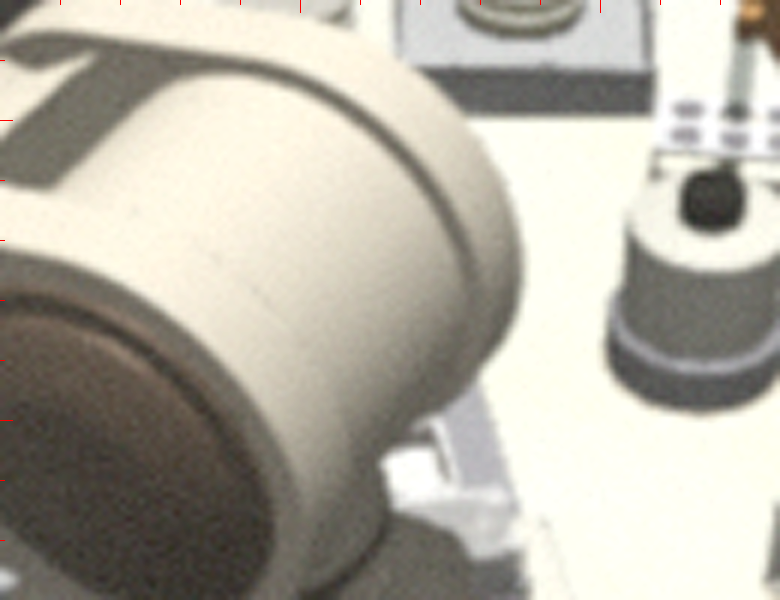

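View pics/s20l.png

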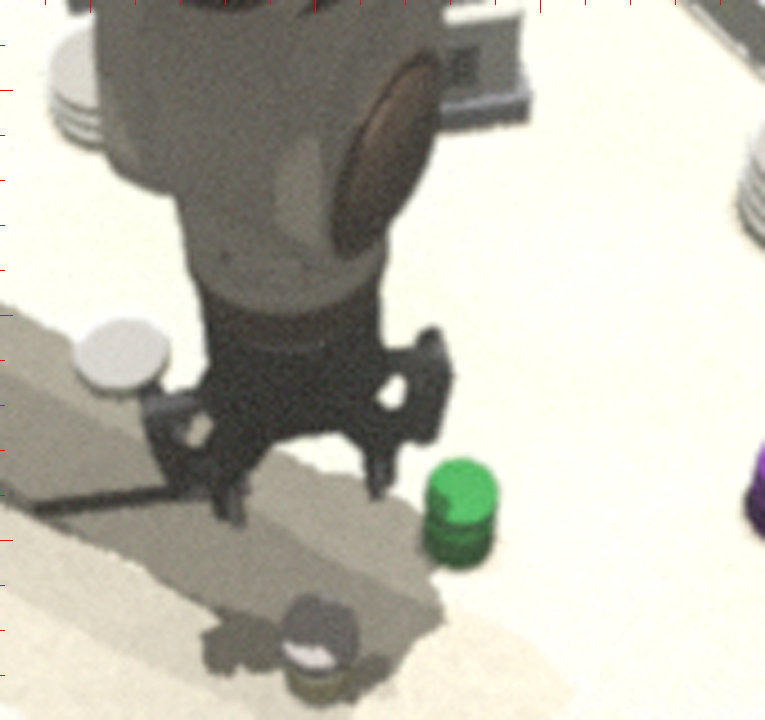

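View pics/t20.png

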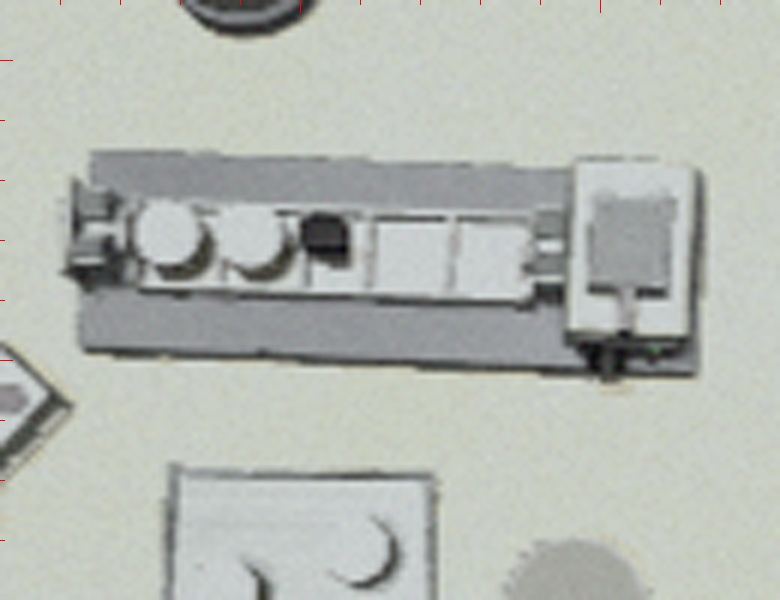

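```bash
python3 -m handwheel '[[0.3,0.003,-0.0015,-0.04,0.4],[0.3,0.003,-0.0015,-0.08,0.4],[0.3,0.003,-0.0015,-0.11,0.4],[0.3,0.003,-0.0015,-0.12,0.4],[0.3,0.003,-0.0015,-0.12,0.4]]'
python3 -m handwheel '[[0.3,0,0,0,0]]'
```

```text
time: 45.6
ee_pos: [0.4187, -0.382, 0.0692]
tcp_rot: [179.6, -0.5, 0.1]
wrist_force: [0.8, 0.1, 0.6]
opening: 0.0599
time: 45.7
ee_pos: [0.4198, -0.3823, 0.0715]
tcp_rot: [179.5, -0.6, 0.1]
wrist_force: [-0.1, -0.7, 0.6]
opening: 0.0599
```

```bash
python3 -m handwheel '[[0.3,-0.001,-0.001,-0.02,0],[0.3,-0.001,-0.001,-0.04,0],[0.3,-0.001,-0.001,-0.04,0]]'
python3 -m handwheel '[[0.7,0,0,0,0],[0.7,0,0,0,0],[0.7,0,0,0,0],[0.7,0,0,0,0]]' 40
python3 -m handwheel '[[0.7,0,0,0.02,0],[0.7,0,0,0.06,0],[0.7,0,0,0.11,0],[0.7,0,0,0.16,0],[0.7,0,0,0.21,0]]'
python3 -m handwheel '[[0.7,0,0,0,0],[0.7,0,0,0,0]]'
python3 - <<'E'
from h import *
s=cam("side"); crop(s["color"],180,100,310,200,6,"pics/s21.png"); crop(s["color"],180,180,350,340,4.5,"pics/s21l.png")
t=cam("top"); crop(t["color"],150,150,280,250,6,"pics/t21.png")
E
```

```text
time: 46.0
ee_pos: [0.4186, -0.383, 0.0313]
tcp_rot: [179.5, -0.6, 0.2]
wrist_force: [0.1, 0.5, 0.5]
opening: 0.0595
time: 46.4
ee_pos: [0.4195, -0.3838, 0.0336]
tcp_rot: [179.4, -0.7, 0.2]
wrist_force: [-1.0, 1.1, 7.5]
opening: 0.0411
time: 46.9
ee_pos: [0.4193, -0.3835, 0.2466]
tcp_rot: [179.3, -0.8, 0.2]
wrist_force: [1.5, -1.1, -0.7]
opening: 0.0405
time: 47.1
ee_pos: [0.4198, -0.384, 0.249]
tcp_rot: [179.2, -0.9, 0.2]
wrist_force: [-0.0, 0.5, -1.6]
opening: 0.0407
```

View pics/s21.png

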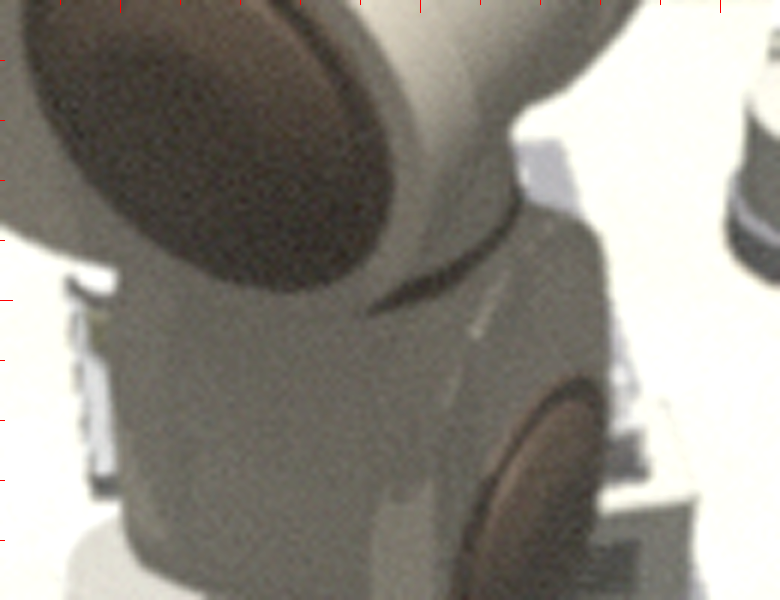

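View pics/s21l.png

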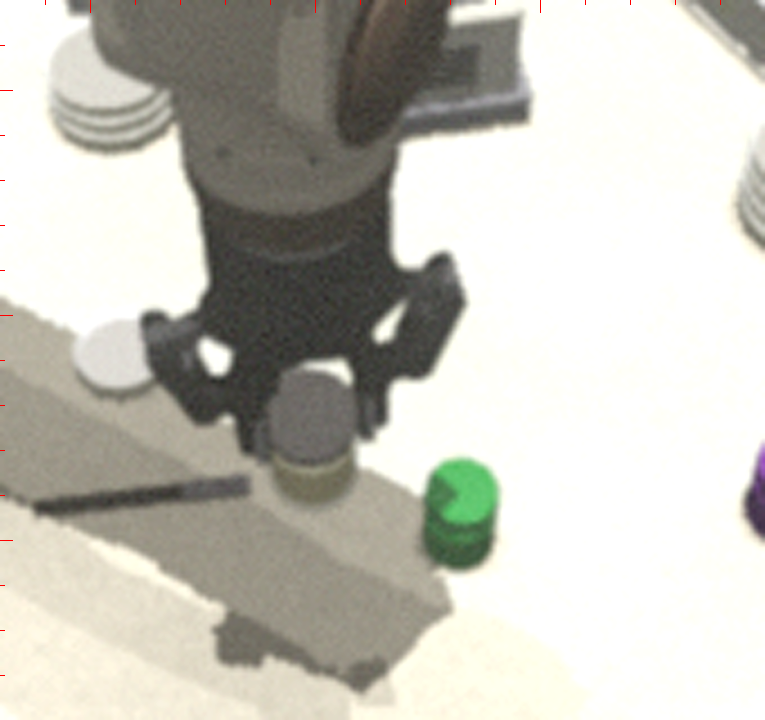

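View pics/t21.png

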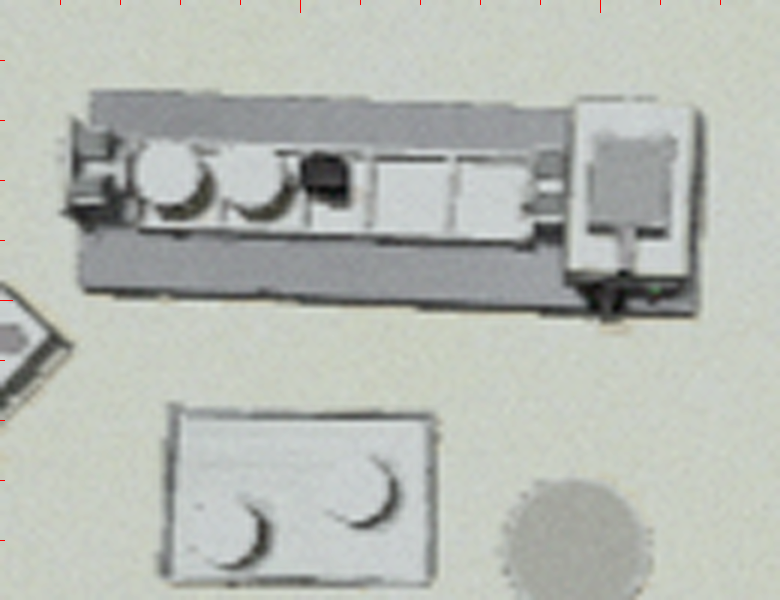

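```bash
python3 -m handwheel '[[0.7,0.07,0.238,0,-3],[0.7,0.07,0.238,0,-3],[0.7,0.07,0.238,0,-3],[0.7,0.07,0.238,0,-3],[0.7,0.07,0.238,0,-3]]'
python3 -m handwheel '[[0.7,0.07,0.22,0,0],[0.7,0.07,0.22,0,0],[0.7,0.07,0.22,0,0],[0.7,0.07,0.22,0,0],[0.7,0.07,0.22,0,0]]'
python3 -m handwheel '[[0.7,0.027,0.08,0,0],[0.7,0.027,0.08,0,0],[0.7,0.027,0.08,-0.03,0],[0.7,0.027,0.08,-0.06,0],[0.7,0.027,0.08,-0.06,0]]'
python3 -m handwheel '[[0.7,0,0,0,0],[0.7,0,0,0,0]]'
```

```text
time: 47.7
ee_pos: [0.4886, -0.1432, 0.2441]
tcp_rot: [179.4, -0.6, -2.9]
wrist_force: [0.8, -0.6, -0.7]
opening: 0.0407
time: 48.2
ee_pos: [0.5584, 0.0798, 0.2419]
tcp_rot: [179.4, -0.4, -2.7]
wrist_force: [0.1, -1.0, -1.3]
opening: 0.0406
time: 48.7
ee_pos: [0.5829, 0.1596, 0.1756]
tcp_rot: [179.2, 0.1, -2.7]
wrist_force: [0.2, 0.6, -0.7]
opening: 0.0408
time: 48.9
ee_pos: [0.5827, 0.1593, 0.1759]
tcp_rot: [179.2, 0.2, -2.7]
wrist_force: [0.3, -1.6, -1.3]
opening: 0.0407
```

```bash
python3 -m handwheel '[[0.7,0.006,-0.0025,0,0],[0.7,0.006,-0.0025,-0.03,0],[0.7,0.006,-0.0025,-0.055,0],[0.7,0.006,-0.0025,-0.073,0],[0.7,0.006,-0.0025,-0.073,0]]'
python3 -m handwheel '[[0.7,0,0,0,0],[0.7,0,0,0,0]]'
```

```text
time: 49.4
ee_pos: [0.5883, 0.1562, 0.1013]
tcp_rot: [179.2, 0.3, -2.8]
wrist_force: [-0.1, 0.3, -1.5]
opening: 0.0409
time: 49.6
ee_pos: [0.5892, 0.1562, 0.103]
tcp_rot: [179.2, 0.2, -2.8]
wrist_force: [0.1, -0.1, -1.2]
opening: 0.0408
```

```bash
python3 -m handwheel '[[0.7,0,0,-0.005,0],[0.7,0,0,-0.01,0],[0.7,0,0,-0.015,0],[0.7,0,0,-0.015,0]]'
python3 -m handwheel '[[0.7,0,0,-0.004,0],[0.7,0,0,-0.006,0],[0.7,0,0,-0.006,0]]'
python3 -m handwheel '[[0.7,0,0,-0.002,0],[0.7,0,0,-0.002,0]]'
python3 -m handwheel '[[0.7,0,0,-0.0015,0],[0.7,0,0,-0.0015,0]]'
```

```text
time: 50.0
ee_pos: [0.5887, 0.156, 0.087]
tcp_rot: [179.2, 0.3, -2.8]
wrist_force: [-0.5, -0.5, -0.7]
opening: 0.0407
time: 50.3
ee_pos: [0.5884, 0.156, 0.0805]
tcp_rot: [179.2, 0.3, -2.8]
wrist_force: [-0.2, -0.8, -0.9]
opening: 0.0407
time: 50.5
ee_pos: [0.5884, 0.156, 0.0782]
tcp_rot: [179.2, 0.3, -2.8]
wrist_force: [-0.0, 0.2, -1.1]
opening: 0.0405
time: 50.7
ee_pos: [0.5885, 0.156, 0.0779]
tcp_rot: [179.2, 0.3, -2.8]
wrist_force: [-2.2, -1.2, 5.5]
opening: 0.0406
```

Seated on the floor. Release, rise, move aside and check everything.

```bash
python3 -m handwheel '[[0.3,0,0,0,0],[0.3,0,0,0,0],[0.3,0,0,0,0]]'
python3 -m handwheel '[[0.3,0,0,0.03,0],[0.3,0,0,0.07,0],[0.3,0,0,0.11,0],[0.3,0,0,0.15,0],[0.3,0,0,0.15,0]]'
python3 -m handwheel '[[0.3,-0.08,-0.23,0,0],[0.3,-0.08,-0.23,0,0],[0.3,-0.08,-0.23,0,0],[0.3,-0.08,-0.23,0,0],[0.3,-0.08,-0.23,0,0]]'
python3 -m handwheel '[[0.9,-0.08,-0.08,0,0],[0.9,-0.08,-0.08,0,0],[0.9,-0.08,-0.08,0,0],[0.9,-0.08,-0.08,0,0]]'
python3 - <<'E'
from h import *
s=cam("side"); crop(s["color"],180,80,310,180,6,"pics/s22.png"); cv2.imwrite("pics/s22f.png",s["color"])
t=cam("top"); crop(t["color"],150,150,280,250,6,"pics/t22.png")
E
```

```text
time: 51.0
ee_pos: [0.5886, 0.156, 0.0778]
tcp_rot: [179.2, 0.3, -2.8]
wrist_force: [-0.6, 0.1, 0.2]
opening: 0.0597
time: 51.5
ee_pos: [0.5901, 0.1564, 0.2341]
tcp_rot: [179.3, -0.2, -2.8]
wrist_force: [0.7, -0.1, 0.2]
opening: 0.06
time: 52.0
ee_pos: [0.5089, -0.0755, 0.2337]
tcp_rot: [179.3, -0.2, -2.8]
wrist_force: [1.2, 0.2, 0.8]
opening: 0.06
time: 52.4
ee_pos: [0.4275, -0.1569, 0.2338]
tcp_rot: [179.3, -0.2, -3.0]
wrist_force: [-0.3, -0.6, -0.2]
opening: 0.0084
```

View pics/s22.png

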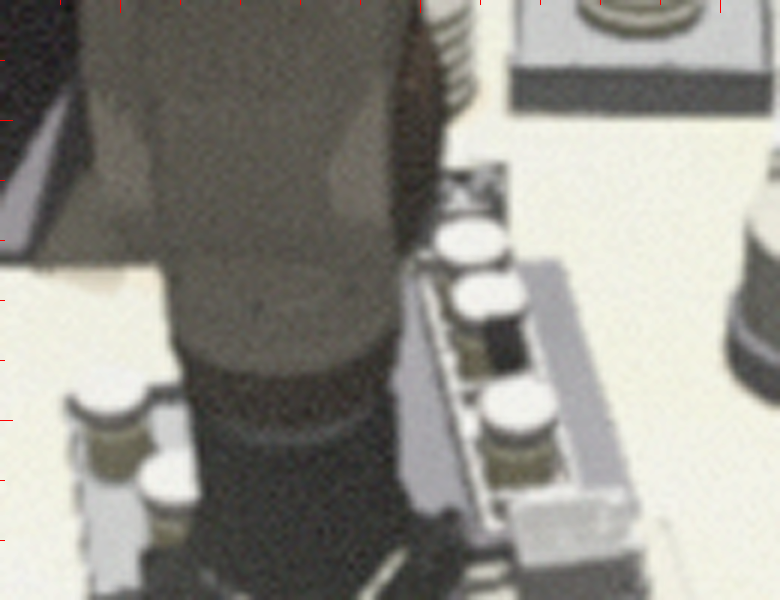

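View pics/t22.png

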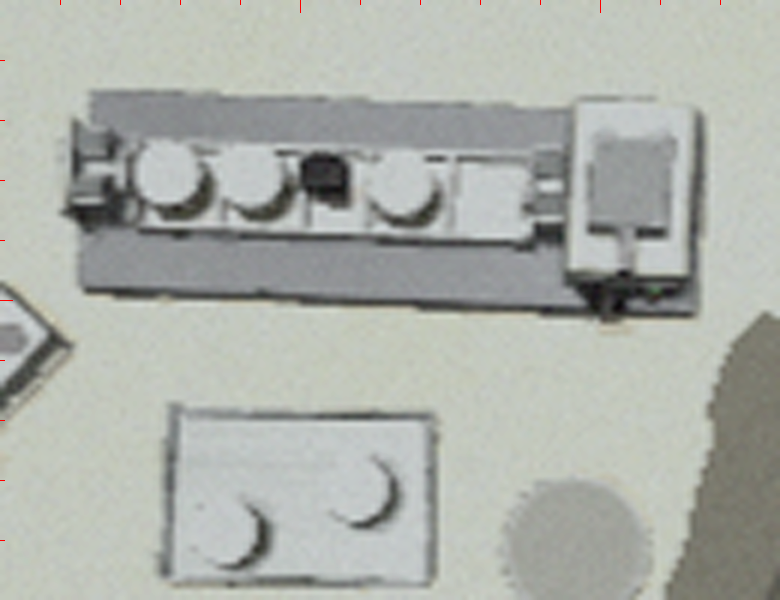

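View pics/s22f.png

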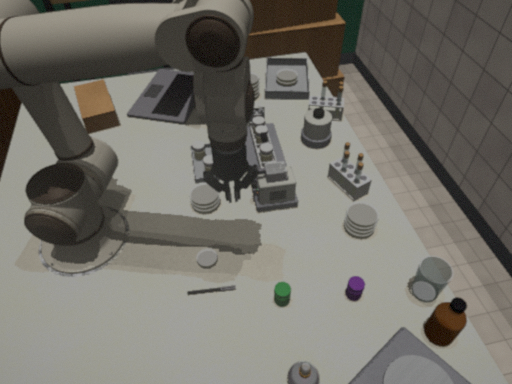

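Run:
```python
from h import *
np.set_printoptions(precision=2,suppress=True)
o=get_obs(); print(o["q"],o["tcp_rot"])
t=cam("top","pics/t23.png"); im=t["color"]
b=im[160:205,230:275]
cv2.imwrite("pics/t23z.png",cv2.convertScaleAbs(cv2.resize(b,None,fx=13,fy=13,interpolation=cv2.INTER_NEAREST),alpha=1.4))
np.set_printoptions(precision=4)
print(onz(t,(626.5)/6-.5+150,255.5/6-.5+150,.145))
```

```text
[-19.56  -8.11  -2.47  95.26  -0.57  73.27] [179.35  -0.2   -2.83]
[0.5337 0.0169 0.145 ]
```

View pics/t23z.png

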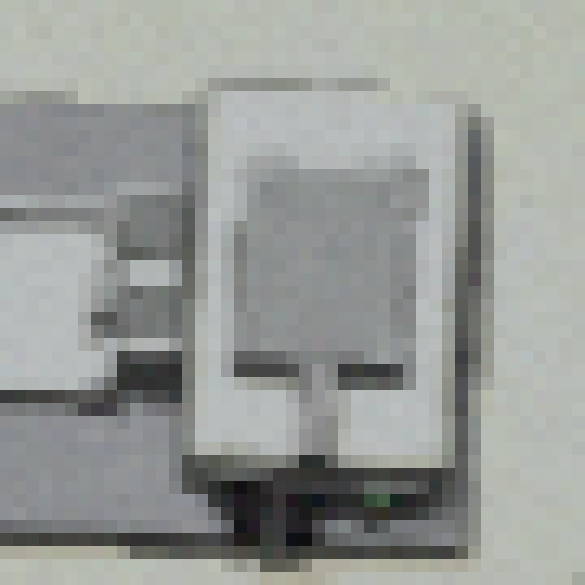

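View pics/t23.png

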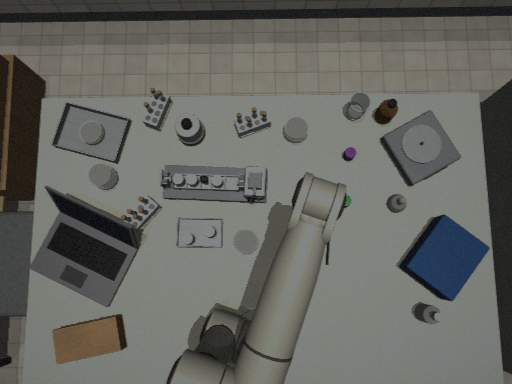

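```bash
python3 -m handwheel '[[0.55,0.05,0.08,0,42],[0.55,0.05,0.08,0,42],[0.55,0.05,0.08,0,42],[0.55,0.05,0.08,0,42],[0.55,0.05,0.08,0,42]]' 20
python3 -m handwheel '[[0.55,0.05,0.09,0,42],[0.55,0.05,0.09,0,42],[0.55,0.05,0.09,0,42],[0.55,0.05,0.09,0,42],[0.55,0.05,0.09,0,42]]'
python3 -m handwheel '[[0.55,0,0,0,6],[0.55,0,0,0,6],[0.55,0,0,0,6]]'
python3 - <<'E'
from h import *
s=cam("side"); crop(s["color"],200,100,330,210,6,"pics/s24.png")
E
```

```text
time: 53.05
ee_pos: [0.4802, -0.0733, 0.2328]
tcp_rot: [179.4, -0.1, 39.8]
wrist_force: [0.8, 0.2, -0.5]
opening: 0.0384
time: 53.55
ee_pos: [0.5308, 0.0188, 0.2319]
tcp_rot: [179.5, -0.1, 82.3]
wrist_force: [0.1, 0.3, -0.1]
opening: 0.0383
time: 53.85
ee_pos: [0.531, 0.0197, 0.2314]
tcp_rot: [179.5, -0.1, 88.2]
wrist_force: [-0.3, -0.7, 0.2]
opening: 0.0385
```

View pics/s24.png

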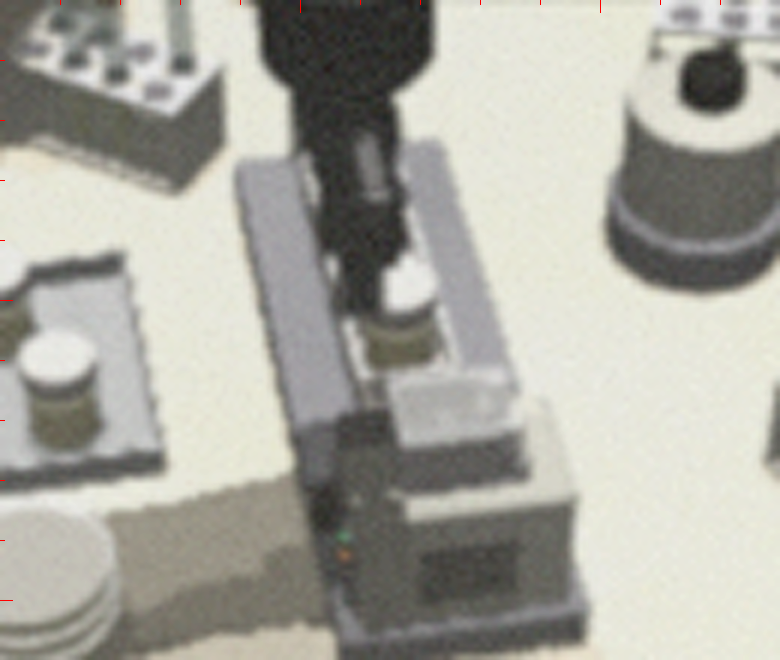

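```bash
python3 -m handwheel '[[0.55,0,-0.003,-0.03,-1.2],[0.55,0,-0.003,-0.06,-1.2],[0.55,0,-0.003,-0.07,-1.2],[0.55,0,-0.003,-0.07,-1.2]]'
python3 -m handwheel '[[0.55,0,0,0,0],[0.55,0,0,0,0]]'
python3 - <<'E'
from h import *
s=cam("side"); crop(s["color"],220,110,310,190,8,"pics/s25.png")
E
```

```text
time: 54.3
ee_pos: [0.5302, 0.0165, 0.1604]
tcp_rot: [179.7, -0.1, 86.9]
wrist_force: [-0.0, -0.4, 0.6]
opening: 0.0386
time: 54.5
ee_pos: [0.5308, 0.0166, 0.1619]
tcp_rot: [179.5, -0.1, 86.9]
wrist_force: [0.3, -0.1, 1.0]
opening: 0.0386
```

View pics/s25.png

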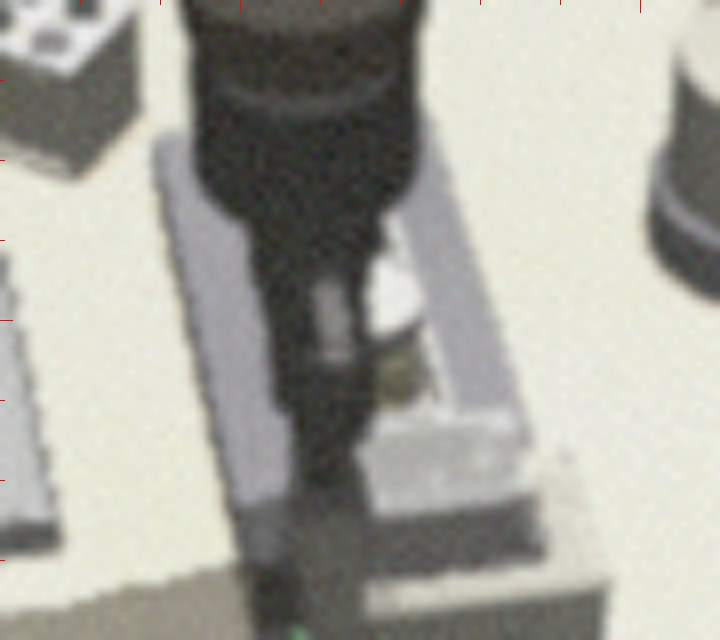

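```bash
python3 -m handwheel '[[0.55,0,0,-0.015,0],[0.55,0,0,-0.031,0],[0.55,0,0,-0.031,0]]'
python3 -m handwheel '[[0.95,0,0,0,0],[0.95,0,0,0,0],[0.95,0,0,0,0],[0.95,0,0,0,0]]' 20
```

```text
time: 54.85
ee_pos: [0.5299, 0.0166, 0.1284]
tcp_rot: [179.7, -0.1, 86.9]
wrist_force: [-0.9, -1.2, 0.1]
opening: 0.0386
time: 55.25
ee_pos: [0.53, 0.0191, 0.129]
tcp_rot: [179.7, -0.4, 87.0]
wrist_force: [-0.8, 14.9, -0.7]
opening: 0.0095
```

```bash
python3 -m handwheel '[[0.95,0.001,0.002,0.005,0],[0.95,0.003,0.002,0.012,0],[0.95,0.007,0.002,0.019,0],[0.95,0.012,0.0015,0.026,0],[0.95,0.012,0.0015,0.026,0]]'
```

```text
time: 55.75
ee_pos: [0.5425, 0.0194, 0.1562]
tcp_rot: [179.6, -0.3, 86.9]
wrist_force: [-1.2, -6.1, -1.3]
opening: 0.0096
```

```bash
python3 -m handwheel '[[0.95,0.009,-0.001,0.011,0],[0.95,0.02,-0.0015,0.0205,0],[0.95,0.029,-0.002,0.026,0],[0.95,0.039,-0.0025,0.0306,0],[0.95,0.039,-0.0025,0.0306,0]]'
python3 -m handwheel '[[0.95,0.009,-0.0005,0.0025,0],[0.95,0.018,-0.001,0.005,0],[0.95,0.018,-0.001,0.005,0]]'
python3 - <<'E'
from h import *
s=cam("side"); crop(s["color"],220,90,310,170,8,"pics/s26.png")
E
```

```text
time: 56.25
ee_pos: [0.5822, 0.017, 0.1875]
tcp_rot: [179.6, -0.3, 86.9]
wrist_force: [-1.1, 1.1, 0.8]
opening: 0.0093
time: 56.55
ee_pos: [0.6004, 0.016, 0.1925]
tcp_rot: [179.6, -0.3, 86.9]
wrist_force: [-0.7, 1.1, -0.5]
opening: 0.0095
```

View pics/s26.png

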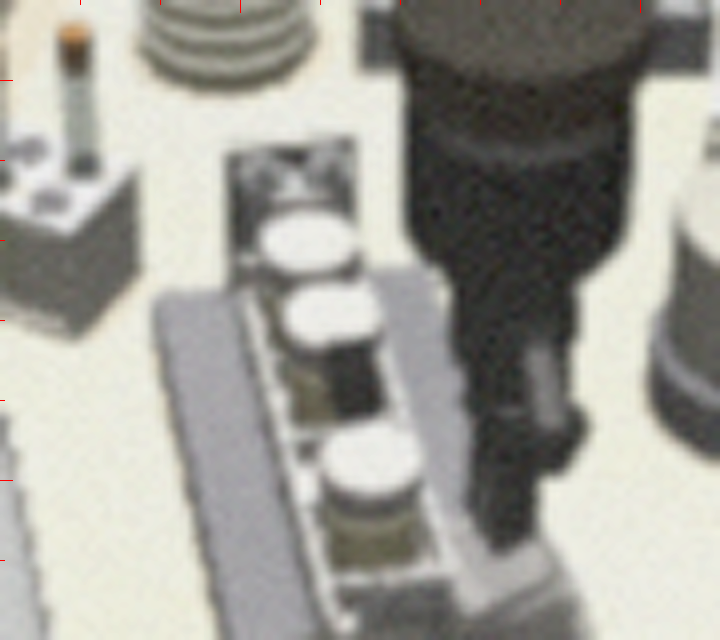

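```bash
python3 -m handwheel '[[0.55,0,0,0,0],[0.55,0,0,0,0],[0.55,0,0,0,0],[0.55,0,0,0,0]]'
python3 -m handwheel '[[0.55,0,0,0.03,0],[0.55,0,0,0.05,0],[0.55,-0.04,0,0.06,0],[0.55,-0.09,0,0.06,0],[0.55,-0.12,0,0.06,0]]'
python3 - <<'E'
from h import *
s=cam("side"); crop(s["color"],220,110,320,200,7,"pics/s27.png")
t=cam("top"); crop(t["color"],220,140,290,220,7,"pics/t27.png")
E
```

```text
time: 57.0
ee_pos: [0.6, 0.016, 0.1927]
tcp_rot: [179.6, -0.3, 86.9]
wrist_force: [-0.1, 0.7, 0.1]
opening: 0.0384
time: 57.5
ee_pos: [0.4778, 0.0159, 0.2532]
tcp_rot: [179.6, -0.3, 86.9]
wrist_force: [0.3, 0.4, 0.2]
opening: 0.0384
```

View pics/s27.png

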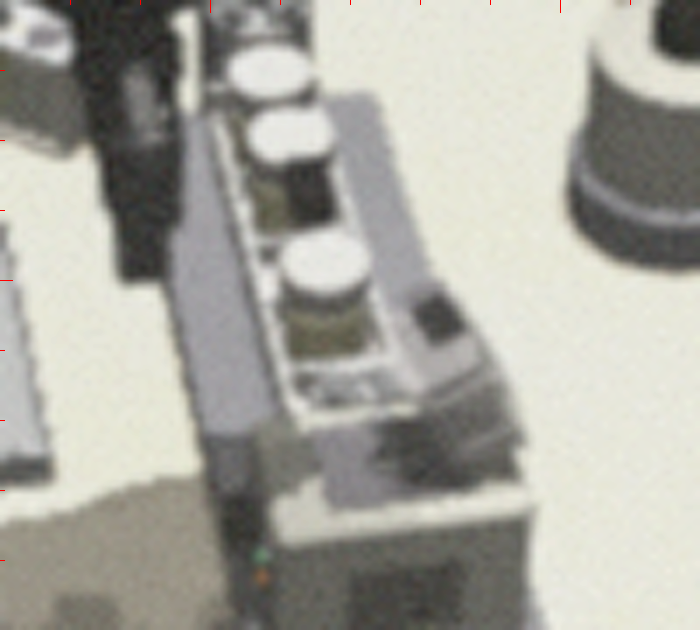

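View pics/t27.png

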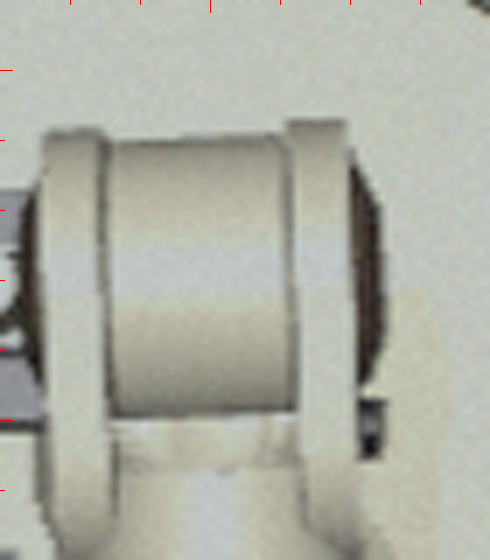

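```bash
python3 -m handwheel '[[0.9,-0.05,-0.17,0,0],[0.9,-0.05,-0.17,0,0],[0.9,-0.05,-0.17,0,0],[0.9,-0.05,-0.17,0,0]]'
python3 - <<'E'
from h import *
s=cam("side"); crop(s["color"],225,125,300,195,9,"pics/s28.png"); print(get_obs()["ee_pos"])
t=cam("top"); crop(t["color"],230,150,280,205,10,"pics/t28.png")
E
```

```text
time: 58.0
ee_pos: [0.4266, -0.1567, 0.2544]
tcp_rot: [179.4, -0.3, 86.8]
wrist_force: [0.6, -0.5, -0.3]
opening: 0.0085
[ 0.42604834 -0.15873534  0.2543748 ]
```

View pics/s28.png

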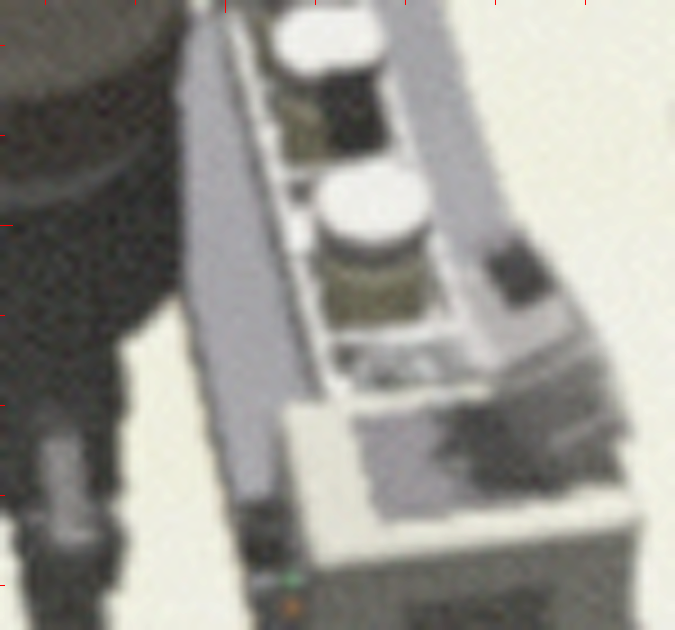

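View pics/t28.png

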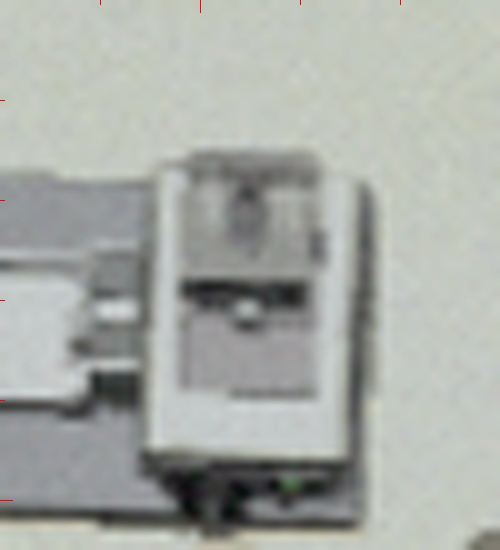

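Run:
```python
from h import *
np.set_printoptions(precision=4,suppress=True)
t=cam("top"); s=cam("side")
p=onz(t,254.25,180.3,.138); print(p, proj(s,p))
print("panel front/hinge edge",onz(t,254,150-.5+39.0,.11),onz(t,254,150-.5+28.0,.116), "guard top edge", onz(t,254.5,150-.5+15.5,.18))
q=proj(s,p); print((q+.5-[225,125])*9)
print((proj(s,[p[0]+.017,p[1]-.001,.136])+.5-[225,125])*9)
```

```text
[0.5777 0.0156 0.138 ] [274.4533 168.9488]
panel front/hinge edge [0.5528 0.0176 0.11  ] [0.5925 0.0171 0.116 ] guard top edge [0.6242 0.0132 0.18  ]
[449.5793 400.0395]
[501.0702 398.0769]
```

```bash
python3 -m handwheel '[[1,0.115,0.175,0,0],[1,0.115,0.175,0,0],[1,0.115,0.175,0,0],[1,0.115,0.175,0,0],[1,0.115,0.175,0,0]]' 40
python3 -m handwheel '[[1,0,0,-0.04,0],[1,0,0,-0.08,0],[1,0,0,-0.1,0],[1,0,0,-0.1,0]]'
python3 -m handwheel '[[1,0,0,0,0]]'
```

```text
time: 58.7
ee_pos: [0.5444, 0.0258, 0.2529]
tcp_rot: [179.5, -0.4, 87.1]
wrist_force: [-1.3, -0.5, 0.0]
opening: 0.0002
time: 59.1
ee_pos: [0.5428, 0.0267, 0.1495]
tcp_rot: [179.8, -0.3, 87.2]
wrist_force: [-0.5, -0.1, 0.0]
opening: -0.0001
time: 59.2
ee_pos: [0.543, 0.0273, 0.1507]
tcp_rot: [179.8, -0.4, 87.3]
wrist_force: [0.9, 0.6, 0.8]
opening: 0.0001
```

```bash
python3 -m handwheel '[[1,0,-0.0105,0,0],[1,0,-0.0105,0,0],[1,0,-0.0105,-0.015,0],[1,0,-0.0105,-0.025,0],[1,0,-0.0105,-0.025,0]]'
python3 - <<'E'
from h import *
s=cam("side"); crop(s["color"],225,125,300,195,9,"pics/s29.png"); print(get_obs()["ee_pos"])
E
```

```text
time: 59.7
ee_pos: [0.542, 0.0167, 0.1234]
tcp_rot: [180.0, -0.3, 87.3]
wrist_force: [0.3, 0.3, -0.1]
opening: -0.0001
[0.54232592 0.01673928 0.12439874]
```

View pics/s29.png

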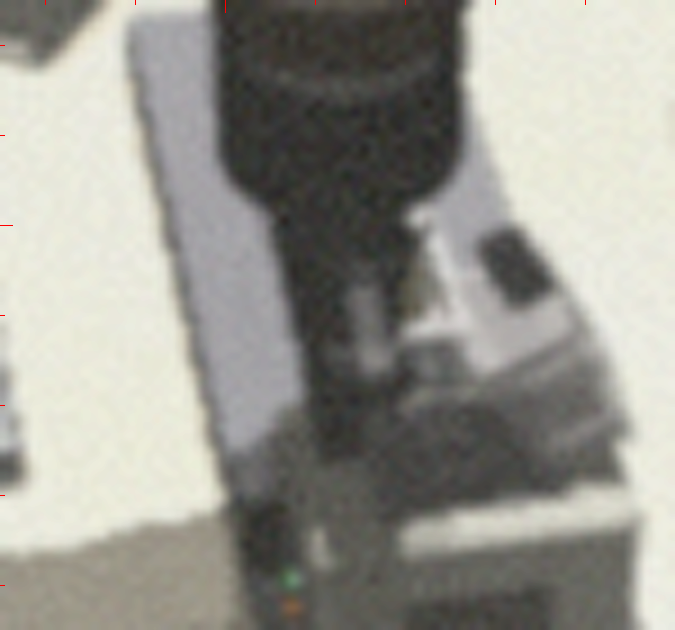

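Now push back in small steps watching force.

```bash
python3 -m handwheel '[[1,0.007,0,0,0],[1,0.014,-0.001,0,0],[1,0.021,-0.001,0,0],[1,0.021,-0.001,0,0]]'
python3 -m handwheel '[[1,0.004,0,0,0],[1,0.008,0,0,0],[1,0.008,0,0,0]]'
python3 -m handwheel '[[1,0.003,0,0,0],[1,0.006,0,0,0],[1,0.006,0,0,0]]'
```

```text
time: 60.15
ee_pos: [0.5643, 0.0158, 0.1243]
tcp_rot: [179.9, -0.4, 87.3]
wrist_force: [0.3, 0.7, -0.3]
opening: -0.0001
time: 60.45
ee_pos: [0.5727, 0.0158, 0.1243]
tcp_rot: [179.9, -0.4, 87.3]
wrist_force: [0.5, 0.2, 0.1]
opening: -0.0002
time: 60.75
ee_pos: [0.5763, 0.0157, 0.1238]
tcp_rot: [-179.8, -0.3, 87.3]
wrist_force: [-14.8, 0.0, 5.2]
opening: 0.0002
```

```bash
python3 -m handwheel '[[1,0.002,0,0,0],[1,0.002,0,0,0]]'
python3 -m handwheel '[[1,-0.025,0,0.01,0],[1,-0.05,0,0.06,0],[1,-0.05,0,0.11,0],[1,-0.05,0,0.13,0]]'
python3 -m handwheel '[[1,-0.1,-0.17,0,0],[1,-0.1,-0.17,0,0],[1,-0.1,-0.17,0,0],[1,-0.1,-0.17,0,0]]'
python3 - <<'E'
from h import *
s=cam("side"); crop(s["color"],225,125,300,195,9,"pics/s30.png"); print(get_obs()["ee_pos"])
t=cam("top"); crop(t["color"],230,150,280,205,10,"pics/t30.png")
E
```

```text
time: 60.95
ee_pos: [0.5762, 0.0157, 0.1238]
tcp_rot: [-179.5, -0.3, 87.3]
wrist_force: [-13.9, -0.5, 7.2]
opening: -0.0
time: 61.35
ee_pos: [0.5263, 0.0157, 0.2584]
tcp_rot: [-179.8, -0.3, 87.3]
wrist_force: [-0.3, 0.9, 0.6]
opening: -0.0003
time: 61.75
ee_pos: [0.4254, -0.1557, 0.2587]
tcp_rot: [-179.9, -0.3, 87.3]
wrist_force: [1.1, -1.2, 0.7]
opening: 0.0004
[ 0.4226722  -0.16024274  0.25928397]
```

View pics/s30.png

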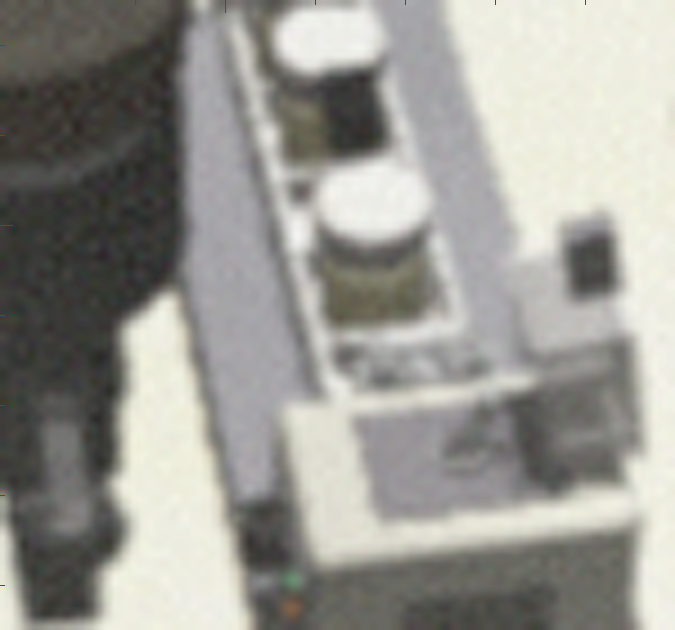

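View pics/t30.png

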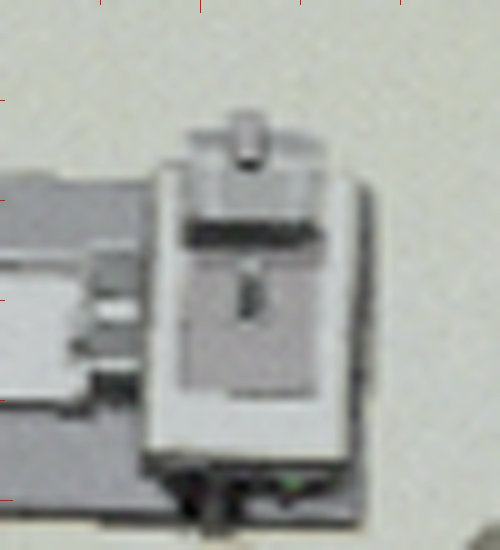

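Run:
```python
from h import *
np.set_printoptions(precision=4,suppress=True)
t=cam("top"); s=cam("side"); im=t["color"]
b=im[160:195,242:267]
cv2.imwrite("pics/t31z.png",cv2.convertScaleAbs(cv2.resize(b,None,fx=16,fy=16,interpolation=cv2.INTER_NEAREST),alpha=1.4))
b=s["color"][155:185,260:300]
cv2.imwrite("pics/s31z.png",cv2.convertScaleAbs(cv2.resize(b,None,fx=16,fy=16,interpolation=cv2.INTER_NEAREST),alpha=1.4))
def P(c,p,o): return (proj(c,p)+.5-o)*16
for th in (-.35,-.0,.23,.35):
    # pivot at tip(-.35)
    L=.017/2/np.sin(.35); piv=np.array([.5777+.0085,.0152,.136-L*np.cos(.35)])
    p=piv+[L*np.sin(th),0,L*np.cos(th)]
    print(th,p,P(t,p,[242,160]),P(s,p,[260,155]), "piv",P(t,piv,[242,160]))
```

```text
-0.35 [0.5777 0.0152 0.136 ] [206.162  334.7013] [239.3307 240.6772] piv [209.02   317.6728]
-0.0 [0.5862 0.0152 0.1375] [205.712  296.2387] [284.7906 227.2148] piv [209.02   317.6728]
0.23 [0.5919 0.0152 0.1369] [205.6367 272.1364] [314.7352 224.7692] piv [209.02   317.6728]
0.35 [0.5947 0.0152 0.136 ] [205.6693 260.4717] [329.7144 225.5865] piv [209.02   317.6728]
```

View pics/t31z.png

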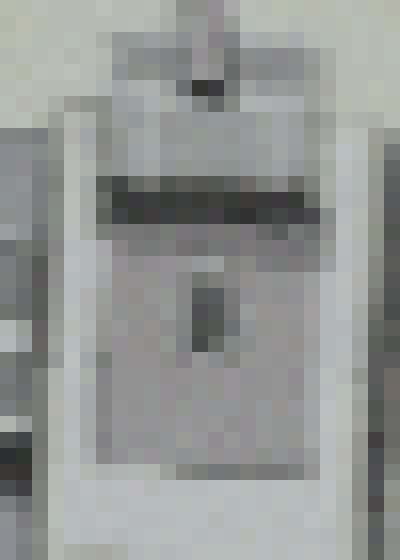

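View pics/s31z.png

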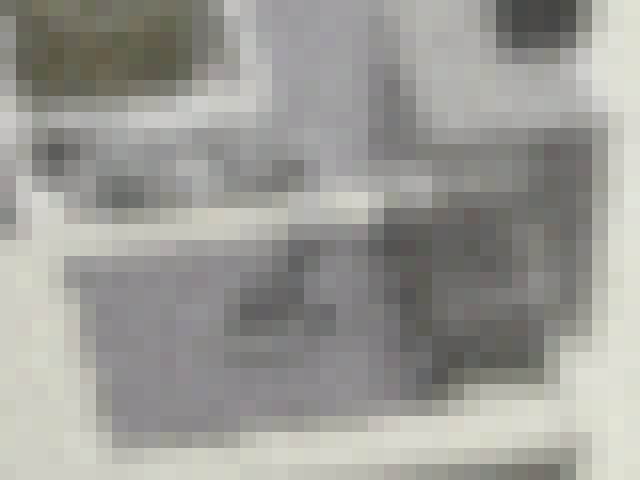

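Run:
```python
from h import *
np.set_printoptions(precision=4,suppress=True)
t=cam("top"); s=cam("side")
a=(254.5,163.8); b=(590/9-.5+225,255/9-.5+125)
print(onz(t,*a,.19),onz(s,*b,.19),tri(t,a,s,b))
```

```text
[0.6262 0.0128 0.19  ] [0.6226 0.0174 0.19  ] (array([0.6231, 0.0129, 0.1945]), np.float64(0.003979707176958497))
```

```bash
python3 -m handwheel '[[0.55,0.1,0.09,0,0],[0.55,0.1,0.09,0.02,0],[0.55,0.1,0.09,0.02,0],[0.55,0.1,0.09,0.02,0]]' 20
python3 -m handwheel '[[0.55,0.1,0.085,0,0],[0.55,0.1,0.085,0,0],[0.55,0.1,0.085,0,0],[0.55,0.1,0.085,0,0]]'
python3 -m handwheel '[[0.55,0,0,0,0],[0.55,0,0,0,0]]'
```

```text
time: 62.45
ee_pos: [0.53, -0.0595, 0.2776]
tcp_rot: [-179.8, -0.4, 87.6]
wrist_force: [0.2, -0.4, 0.3]
opening: 0.0386
time: 62.85
ee_pos: [0.6321, 0.0297, 0.2743]
tcp_rot: [-179.6, -0.4, 87.9]
wrist_force: [1.1, -0.2, -0.5]
opening: 0.0385
time: 63.05
ee_pos: [0.6317, 0.0302, 0.2738]
tcp_rot: [-179.6, -0.4, 88.0]
wrist_force: [-0.3, 0.1, -0.2]
opening: 0.0386
```

```bash
python3 -m handwheel '[[0.55,-0.006,-0.017,0,-1],[0.55,-0.006,-0.017,-0.02,-1],[0.55,-0.006,-0.017,-0.04,-1],[0.55,-0.006,-0.017,-0.055,-1],[0.55,-0.006,-0.017,-0.055,-1]]'
python3 -m handwheel '[[0.55,0,0,0,0]]'
python3 - <<'E'
from h import *
s=cam("side"); crop(s["color"],240,100,320,190,7,"pics/s32.png"); print(get_obs()["ee_pos"])
E
```

```text
time: 63.55
ee_pos: [0.6241, 0.0117, 0.2175]
tcp_rot: [-179.4, -0.4, 86.9]
wrist_force: [-0.4, -0.2, -0.1]
opening: 0.0385
time: 63.65
ee_pos: [0.6236, 0.0107, 0.2188]
tcp_rot: [-179.5, -0.4, 86.8]
wrist_force: [0.2, -0.3, -0.5]
opening: 0.0386
[0.6236238  0.01062805 0.21888173]
```

View pics/s32.png

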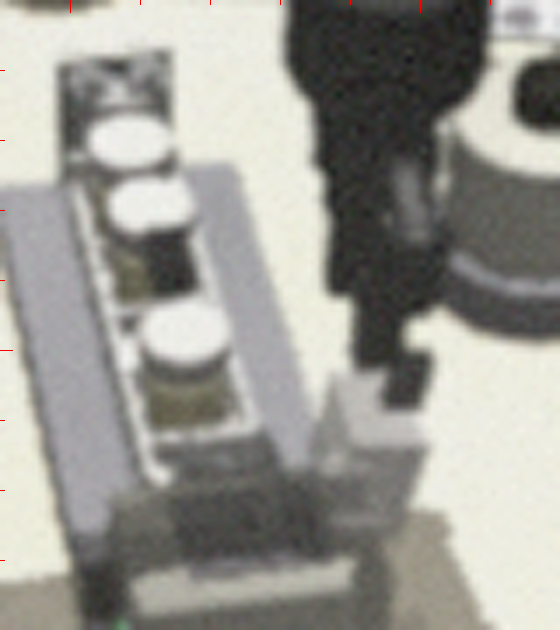

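```bash
python3 -m handwheel '[[0.55,0.0195,0.002,0,0],[0.55,0.0195,0.002,0,0],[0.55,0.0195,0.002,0,0]]'
python3 - <<'E'
from h import *
s=cam("side"); crop(s["color"],240,100,320,190,7,"pics/s33.png"); print(get_obs()["ee_pos"])
E
```

```text
time: 64.0
ee_pos: [0.6431, 0.0124, 0.2195]
tcp_rot: [-179.5, -0.4, 86.8]
wrist_force: [-0.3, -0.3, -0.6]
opening: 0.0385
[0.64291236 0.01243191 0.21948843]
```

View pics/s33.png

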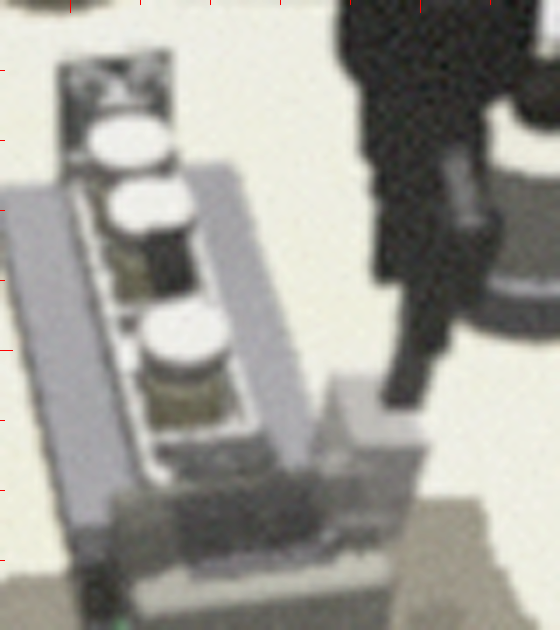

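```bash
python3 -m handwheel '[[0.55,0,0,-0.015,0],[0.55,0,0,-0.03,0],[0.55,0,0,-0.036,0],[0.55,0,0,-0.036,0]]'
python3 -m handwheel '[[0.95,0,0,0,0],[0.95,0,0,0,0],[0.95,0,0,0,0],[0.95,0,0,0,0]]' 20
```

```text
time: 64.45
ee_pos: [0.6422, 0.0124, 0.183]
tcp_rot: [-179.5, -0.4, 86.8]
wrist_force: [-0.2, -0.2, 0.1]
opening: 0.0384
time: 64.85
ee_pos: [0.6425, 0.0135, 0.184]
tcp_rot: [-179.5, -0.5, 86.9]
wrist_force: [0.4, 4.9, 1.5]
opening: 0.0095
```

Tab gripped (9.5 mm). Swing it down along the arc.

```bash
python3 -m handwheel '[[0.95,-0.01,0.001,0.0035,0],[0.95,-0.02,0.0015,0.006,0],[0.95,-0.03,0.002,0.007,0],[0.95,-0.041,0.0025,0.0067,0],[0.95,-0.041,0.0025,0.0067,0]]'
python3 -m handwheel '[[0.95,-0.01,0.0005,-0.001,0],[0.95,-0.021,0.001,-0.0046,0],[0.95,-0.031,0.0015,-0.009,0],[0.95,-0.04,0.002,-0.0143,0],[0.95,-0.04,0.002,-0.0143,0]]'
```

```text
time: 65.35
ee_pos: [0.6002, 0.0161, 0.1913]
tcp_rot: [-179.5, -0.5, 86.9]
wrist_force: [1.3, 0.3, -2.4]
opening: 0.0091
time: 65.85
ee_pos: [0.5596, 0.0182, 0.1777]
tcp_rot: [-179.6, -0.5, 86.9]
wrist_force: [-1.2, 0.1, 4.4]
opening: 0.0092
```

```bash
python3 -m handwheel '[[0.95,-0.008,0.0004,-0.007,0],[0.95,-0.0155,0.0008,-0.0143,0],[0.95,-0.022,0.001,-0.0235,0],[0.95,-0.027,0.0013,-0.032,0],[0.95,-0.027,0.0013,-0.032,0]]'
python3 -m handwheel '[[0.95,-0.002,0,-0.005,0],[0.95,-0.004,0,-0.01,0],[0.95,-0.004,0,-0.01,0]]'
```

```text
time: 66.35
ee_pos: [0.5316, 0.0198, 0.1455]
tcp_rot: [-179.5, -0.5, 86.9]
wrist_force: [-4.7, 1.1, 4.8]
opening: 0.0093
time: 66.65
ee_pos: [0.5272, 0.02, 0.1358]
tcp_rot: [-179.4, -0.6, 86.9]
wrist_force: [-5.3, 2.0, 4.5]
opening: 0.0093
```

```bash
python3 -m handwheel '[[0.55,0,0,0,0],[0.55,0,0,0,0],[0.55,0,0,0,0],[0.55,0,0,0,0]]'
python3 -m handwheel '[[0.55,0,0,0.04,0],[0.55,0,0,0.08,0],[0.55,0,0,0.12,0],[0.55,0,0,0.12,0]]'
python3 -m handwheel '[[0.55,-0.1,-0.2,0,0],[0.55,-0.1,-0.2,0,0],[0.55,-0.1,-0.2,0,0],[0.55,-0.1,-0.2,0,0],[0.55,-0.1,-0.2,0,0]]'
python3 -m handwheel '[[0.55,0,0,0,0],[0.55,0,0,0,0],[0.55,0,0,0,0]]'
python3 - <<'E'
from h import *
s=cam("side"); crop(s["color"],225,115,300,195,8,"pics/s34.png"); cv2.imwrite("pics/s34f.png",s["color"])
t=cam("top"); crop(t["color"],150,150,280,250,6,"pics/t34.png"); crop(t["color"],230,150,280,205,10,"pics/t34z.png")
print(get_obs()["ee_pos"])
E
```

```text
time: 67.05
ee_pos: [0.5274, 0.0199, 0.1358]
tcp_rot: [-179.4, -0.6, 86.9]
wrist_force: [0.2, -0.1, 0.2]
opening: 0.0387
time: 67.45
ee_pos: [0.5288, 0.0199, 0.2615]
tcp_rot: [-179.9, -0.6, 86.9]
wrist_force: [0.1, 0.3, -0.1]
opening: 0.0385
time: 67.95
ee_pos: [0.4271, -0.1827, 0.2615]
tcp_rot: [-179.9, -0.6, 86.8]
wrist_force: [1.0, -1.1, 0.5]
opening: 0.0384
time: 68.25
ee_pos: [0.4275, -0.182, 0.2612]
tcp_rot: [-179.9, -0.6, 86.8]
wrist_force: [-0.0, -0.5, 0.4]
opening: 0.0386
[ 0.4275971  -0.18179804  0.26127043]
```

View pics/s34.png

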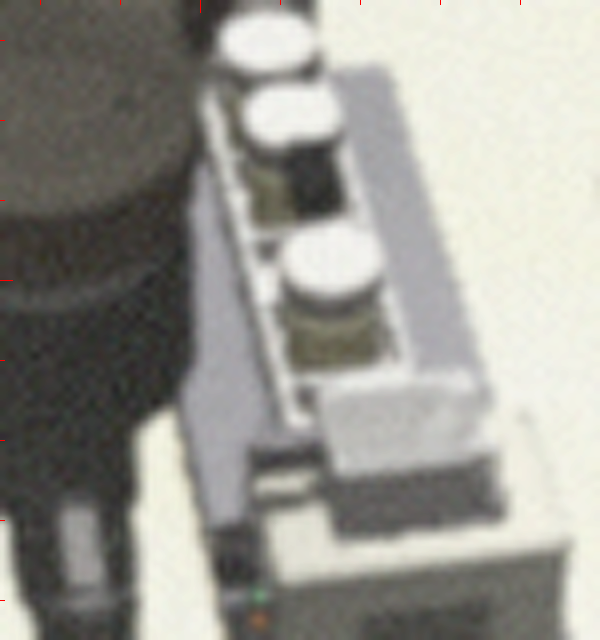

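View pics/t34.png

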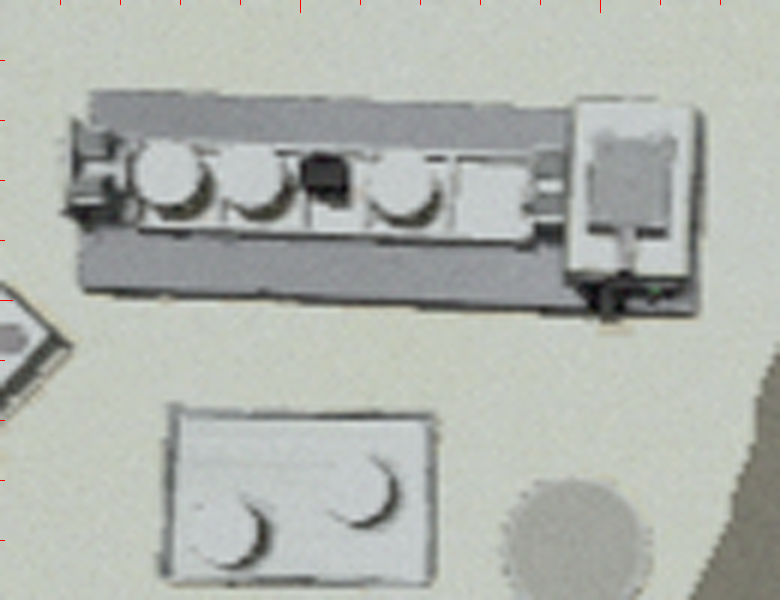

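View pics/t34z.png

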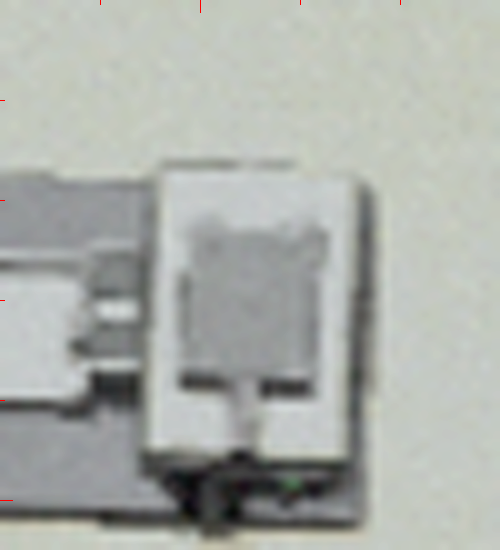

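View pics/s34f.png

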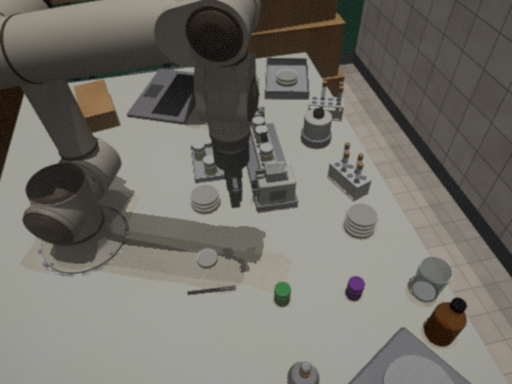

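Run:
```python
from h import *
t=cam("top"); s=cam("side")
for n,c,(x0,y0,x1,y1) in (("top",t,(240,160,272,200)),("side",s,(255,160,300,205))):
    a=cv2.imread(f"pics/{n}0.png").astype(float)[y0:y1,x0:x1]; b=c["color"].astype(float)[y0:y1,x0:x1]
    b*=a.mean()/b.mean()
    d=np.abs(a-b).mean(2); print(n,d.mean(),d.max())
    print(cv2.phaseCorrelate(a.mean(2),b.mean(2)))
    o=np.hstack([a,b]).clip(0,255).astype(np.uint8)
    cv2.imwrite(f"pics/cmp_{n}.png",cv2.convertScaleAbs(cv2.resize(o,None,fx=8,fy=8,interpolation=cv2.INTER_NEAREST),alpha=1.5))
```

```text
top 1.985174991945548 33.836041305863155
((0.004521026172758624, -0.023670478118429372), 1.0354180598528635)
side 3.0526834597644994 44.48160005237488
((0.4512527853133186, 0.5000322937666333), 1.0377189167688572)
```

View pics/cmp_side.png

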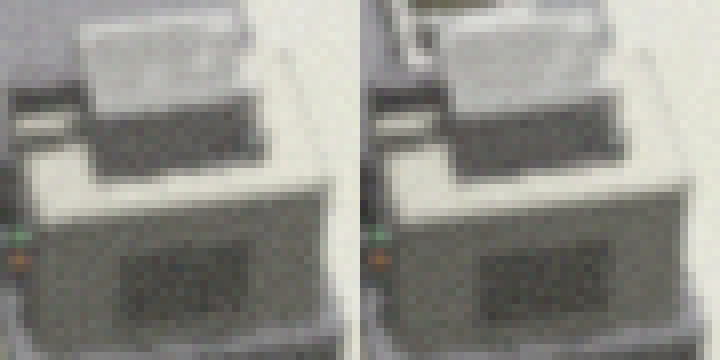

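Run:
```python
from workcell import job_done
print(job_done())
```

```text
the job is handed in; nothing more can be done
None
```

The changeover is done and I handed the job in at about 68 s of the 210 s. No verdict was reported.

- **Finished bottles:** I stood both upright in the tray. One was later knocked about 3 cm aside, but it still stood inside the tray in the last pictures.
- **Cradle:** It is hung with both axle ends in their slots. My first two tries stopped about 15 mm too high, pressing with about 22 N. I moved it about 3 mm back and it went in freely, bottoming at the expected height with about 4 N.
- **Fresh bottles:** I found three on the bench, and each stands in its own cell. Each touched the cell floor within 1 mm of the expected height, so the cradle is level.
- **Guard and toggle:** I lifted the guard by its tab, pushed the toggle back until it stopped, and swung the guard shut.
- **Last checks:** The guard region looks the same as in the first pictures, which is how I judged it closed. I could not read the toggle angle directly. Before closing, its tip had moved about 16 mm of the expected 17 mm and the push stalled at about 14 N, which fits ON. I did not measure the other things on the bench again, but none looked moved.

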